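# Set up the foot-grinding chuck for the next pot

### The arm

A 7-joint arm with a two-finger parallel gripper is mounted at the origin on the work surface. World frame = base frame: x ahead of the robot, y to its left, z up, the work surface at z = 0. Lengths are in m, angles in rad, forces in N, time in s.
With the tool pointing down it reaches from about 0.35 to 0.9 m from the base axis. Payload 8.1 kg.
Tool frame: the origin (TCP) lies between the finger pads; the fingertips stand 14 mm ahead of it and the grasp point (between the pads) lies 5 mm behind it; z points along the fingers, y is the direction in which the jaws open and shut (so a half turn about z gives the same grasp; the last joint's range is limited). The gripper opens to 85 mm and grips with 20 to 120 N. Pads are 22 mm wide; open, the fingers measure 114 mm over their backs; the gripper's body (76 mm by 85 mm) begins 54 mm behind the grasp point. The pads swing forward as they close: fully open they stand 13 mm farther back than shut.
Start: joints at [1.145, 0.434, 0.025, 1.573, -0.012, 1.134, -0.075], TCP at [0.198, -0.593, 0.245] pointing down, gripper open.
Joint ranges: [-2.62, 2.62], [-0.44, 2.09], [-1.27, 1.32], [0.08, 2.57], [-1.32, 4.46], [0.12, 2], [-2.74, 2.74]. Speed limits (rad/s): [2.22, 2.22, 3.01, 3.01, 3.14, 3.14, 3.14].

### API

Orientations are given as a rotation vector (axis times angle).
In Python, from station import bot, get_image gives the robot as it stands.
- The arm moves only by the shell command python3 -m handwheel 'ROWS' [FORCE]. ROWS is JSON, one flat list of numbers, 7 for each row, row after row: the turn, a rotation vector about the world's x, y, z in degrees, then the shift along the world's x, y, z in cm, then the finger opening in cm, from 0 to 8.54. In form: [ax, ay, az, tx, ty, tz, claw, ax, ay, az, tx, ty, tz, claw, ...]. A call has 1 to 12 rows; each row is the pose to reach, as a shift and turn from the pose commanded when the call began; what a row does not reach only later rows make up. A row lasts 1/10 s, in which the tool goes at most 50 mm and 8.59 degrees, less where a joint would pass 70% of its speed; a pose out of reach is approached as far as the arm can. A call with a gripper value outside its range is refused whole. The fingers move at their own pace and stop on an object; FORCE is the grip in N (left out, the last holds). Time passes only in rows, so rows that repeat a pose let the fingers close. It gives the time, the measured TCP pose, the force and the opening at its end, in the units of the state.
- bot.get_obs(): the state, without advancing time (a new reading comes with each control period).
- get_image(name): name is "side" or "top"; returns a dict with "frame" (400x640x3 uint8, red, green, blue), "depth" (400x640 float32, m along the optical axis (not along the pixel's ray), 0 where there is no reading), "mtx" (3x3 intrinsics, pixels), "k1" (the pictures are not rectified: a ray, as slopes to the right and down, at radius r is drawn at 1 + k1 r^2 times it, then the intrinsics apply), "world_from_camera" (4x4, takes a point from camera to world coordinates). Camera axes: x right, y down, z forward; pixel columns grow to the right and rows downward; lengths in m; the calibration is good to about 2 mm. A picture is of the moment at which its call begins.
- bot.finish_job(): hands the job in, once; it reports no verdict.
The state is a dict: "time": time; "q": joint angles; "dq": joint speeds; "joint_torque": joint torques, N m; "ee_pos": TCP position; "tool_rot": TCP orientation; "contact_force": force on the tool from outside, world axes, zero at the start; "moment": the same for the moment, N m; "opening": opening from 0.0 (shut) to 1.0 (fully open).
Only numpy, scipy, OpenCV 4.12 (cv2) and the standard library are available. Lean on these libraries where they do the work, as an engineer would, in place of code of your own. Each camera call takes 0.05 s, during which the arm holds its last target.

### The job

Get the foot-grinding chuck ready for the brown pot: stand all the finished blue pots upright on the round ware board, side by side and set down gently; stand the brown pot upright in the middle of the chuck and swing the red-handled crank clockwise until all three jaws grip it firmly and stay gripping when you let go. Once the pot is gripped, set the drag: turn the brass thumbscrew clockwise until it bottoms, then back it off a quarter turn. Leave the other things on the bench where they are.

Things in the scene. Friction and masses are not known exactly. Their poses are not given: they have to be found in the camera images.
- pot1: finished pot: blue open cylindrical pot with white marks, 60 mm outside diameter, 70 mm tall, wall 5 mm, 0.11 to 0.22 kg; may be absent. Origin: centre of its underside, z up its axis. Starts upright on the table
- pot2: finished pot: blue open cylindrical pot with white marks, 60 mm outside diameter, 70 mm tall, wall 5 mm, 0.11 to 0.22 kg; may be absent. Origin: centre of its underside, z up its axis. Starts upright on the table
- pot3: finished pot: blue open cylindrical pot with white marks, 60 mm outside diameter, 70 mm tall, wall 5 mm, 0.11 to 0.22 kg; may be absent. Origin: centre of its underside, z up its axis. Starts upright on the table
- pot4: finished pot: blue open cylindrical pot with white marks, 60 mm outside diameter, 70 mm tall, wall 5 mm, 0.11 to 0.22 kg; may be absent. Origin: centre of its underside, z up its axis. Starts upright on the table
- brown_pot: the pot to be ground next: red-brown (terracotta) open cylindrical pot, same sizes as the blue ones (60 mm diameter, 70 mm tall, wall 5 mm). Origin: centre of its underside, z up its axis. Starts upright on the table
- ware_board: round pale wooden board, 270 mm diameter, 15 mm thick, no rim, fixed on the table. Origin: centre of its underside; its top is at z = 15 mm
- chuck_seat (a point): centre of the flat round steel top (144 mm diameter) of the centring chuck, 32 mm above the table; z up. The chuck is bolted down on a green casting. Three jaws (28 mm above the seat at most, orange pads facing the centre) stand at 0, 120 and 240 degrees about z from this point's x axis. The chuck's axis is vertical here. The drag screw's green block stands at x = -20, y = -137 mm of this point
- jaw0: jaw of the chuck: aluminium block with smooth orange pad, 26 mm long (radial), 16 mm wide, 26 mm tall. Origin: foot of the pad's gripping face; x points outwards. It slides radially, coupled to the crank: face 50 mm from the chuck's axis at crank 0, 17 mm nearer for each radian of crank, so all three meet a centred 60 mm pot at about 1.18 rad. The three jaws push an off-centre pot to the centre
- jaw1: jaw of the chuck: aluminium block with smooth orange pad, 26 mm long (radial), 16 mm wide, 26 mm tall. Origin: foot of the pad's gripping face; x points outwards. It slides radially, coupled to the crank: face 50 mm from the chuck's axis at crank 0, 17 mm nearer for each radian of crank, so all three meet a centred 60 mm pot at about 1.18 rad. The three jaws push an off-centre pot to the centre
- jaw2: jaw of the chuck: aluminium block with smooth orange pad, 26 mm long (radial), 16 mm wide, 26 mm tall. Origin: foot of the pad's gripping face; x points outwards. It slides radially, coupled to the crank: face 50 mm from the chuck's axis at crank 0, 17 mm nearer for each radian of crank, so all three meet a centred 60 mm pot at about 1.18 rad. The three jaws push an off-centre pot to the centre
- crank (a joint): angle of the chuck's sleeve with its crank arm, rad: 0 = jaws fully open, up to 1.5; grows as the arm swings clockwise seen from above, closing the jaws. It stays where it is left (friction 0.35 N m, about 3 N at the handle); once the jaws meet the pot it stops; pushed home with about 10 to 20 N at the handle, the jaws stay tight when it is let go
- crank_grip (a point): grip point of the crank's upright red round handle, 20 mm diameter, on a circle of 115 mm radius about the chuck's vertical axis, 78 mm above the table; the handle's top is at 95 mm, its foot at 24 mm. The handle is fixed on the arm, and can turn between the fingers
- drag_screw (a joint): angle of the brass thumbscrew, rad: 0 = bottomed (a hard stop; starts 4.4 to 6.4), grows anticlockwise seen from above as it is backed off (up to 7). Right-hand thread, vertical axis: clockwise tightens, 4 mm of lead a turn; friction 0.06 N m; it stays where it is left
- screw_grip (a point): centre of the thumbscrew's upright flat wing, on the screw's axis, about 80 mm above the table: the wing is 46 mm long along this point's x axis, 10 mm thick along its y axis, 30 mm tall; its top lies 12 mm above this point. It turns and rises with the screw. The green block below it (42 mm square) ends at 46 mm above the table; a thin brass neck (14 mm) lies between
- vase: bystander, loose: squat speckled yellowish vase, 84 mm wide, 98 mm tall
- white_jar: bystander, loose: small white lidded jar, 44 mm wide, 50 mm tall
- glaze_jar: bystander, loose: amber glass jar with black lid, 68 mm wide, 90 mm tall
- wood_tool: bystander, loose: wooden modelling stick lying flat, 150 x 22 x 12 mm
- brush: bystander, loose: brush lying flat, 200 mm long
- grind_block: bystander, loose: grey grinding block lying flat, 90 x 45 x 25 mm
Not all that is in view belongs to the job. Leave any green look-alike of the pot2 alone. What is shaped like the brown_pot but green is not meant.

How it is judged:
By the outcome, as a careful person would: the job done as asked, in the order asked, and still so for the second after the job is handed in, with the robot touching nothing.
Of pot1, pot2, pot3, pot4 only 2 to 4 are there at a start; the rules pass over those that are not, and their reading is None.
At some moment in a run one of pot1, pot2, pot3, pot4 may be knocked a few centimetres aside while the robot is not near it.
It also fails if it takes over 210 s, if anything falls off the work surface, if the arm or the gripper's body presses on something with over 40 N, if the wrist force passes 120 N, or if a joint passes its speed limit or range.

## Working session

There is one attempt and no reset: what is moved stays moved. The work goes in short steps, Python scripts to look and compute and a shell command to move; the robot and the scene stay as the last step left them, time stands still between calls to the robot, and variables do not carry over. Pictures are saved under pics/ and viewed, and the job is handed in when it is done.

```bash
ls; mkdir -p pics; cat > h.py <<'E'
import numpy as np, cv2
from station import bot, get_image
def snap(name, fn):
    d=get_image(name); cv2.imwrite('pics/'+fn+'.png', d['frame'][:,:,::-1]); np.savez('pics/'+fn+'.npz',**{k:d[k] for k in d}); return d
def load(fn): return dict(np.load('pics/'+fn+'.npz'))
def ray(d,u,v):
    K=d['mtx']; p=cv2.undistortPoints(np.array([[[u,v]]],float),K,np.array([float(d['k1']),0,0,0]))[0,0]
    return np.array([p[0],p[1],1.])
def onz(d,u,v,z):
    T=d['world_from_camera']; r=T[:3,:3]@ray(d,u,v); o=T[:3,3]; return o+r*(z-o[2])/r[2]
def dep(d,u,v):
    z=float(d['depth'][int(round(v)),int(round(u))]); T=d['world_from_camera']; return T[:3,:3]@(ray(d,u,v)*z)+T[:3,3]
def cloud(d):
    h,w=d['depth'].shape; uu,vv=np.meshgrid(np.arange(w),np.arange(h))
    p=cv2.undistortPoints(np.stack([uu.ravel(),vv.ravel()],1)[:,None].astype(float),d['mtx'],np.array([float(d['k1']),0,0,0]))[:,0]
    r=np.c_[p,np.ones(len(p))]*d['depth'].reshape(-1,1); T=d['world_from_camera']
    return (r@T[:3,:3].T+T[:3,3]).reshape(h,w,3)
def crop(fn,u0,v0,u1,v1,s,out):
    i=cv2.imread('pics/'+fn+'.png')[v0:v1,u0:u1]; cv2.imwrite('pics/'+out+'.png',cv2.resize(i,None,fx=s,fy=s,interpolation=cv2.INTER_CUBIC))
E
python3 - <<'E'
from h import *
print(bot.get_obs())
for n in('top','side'):
    d=snap(n,n+'0'); print(d['mtx'],d['k1'],d['world_from_camera'])
E
```

```text
pics
{'time': 0.0, 'q': array([ 1.14538465,  0.43525413,  0.02494502,  1.5741036 , -0.01161046,
        1.13397524, -0.07508698]), 'dq': array([ 6.75025435e-05, -6.20485162e-04, -5.80737998e-04,  7.14673622e-04,
        1.60091467e-05,  1.16385213e-03, -3.68035370e-04]), 'joint_torque': array([-5.23608924e-04, -6.70458126e+01,  1.02488838e+00, -3.16213596e+01,
        1.54680305e-02,  1.25589661e-02, -5.90944637e-05]), 'ee_pos': array([ 0.19808534, -0.59227191,  0.24450374]), 'tool_rot': array([-3.09923847e+00, -5.04567800e-01,  5.93830441e-04]), 'contact_force': array([ 0.23570762, -1.5816103 ,  0.45413708]), 'moment': array([0.02684017, 0.00248445, 0.02572984]), 'opening': 1.000909543913936}
[[444.8567812    0.         317.73394147]
 [  0.         444.8567812  203.01946625]
 [  0.           0.           1.        ]] -0.08332072998923441 [[-0.02521954 -0.9976461   0.06376699  0.48969482]
 [-0.9990741   0.02737693  0.03318808 -0.03961098]
 [-0.0348557  -0.06287096 -0.99741281  1.14301047]
 [ 0.          0.          0.          1.        ]]
[[404.74465986   0.         311.14389473]
 [  0.         404.74465986 199.37642435]
 [  0.           0.           1.        ]] 0.016417720078555437 [[-0.96170837 -0.15199668  0.22806581  0.36326548]
 [-0.27363663  0.4854572  -0.83033385  0.68183663]
 [ 0.0154918  -0.86094617 -0.50846012  0.52887735]
 [ 0.          0.          0.          1.        ]]
```

View pics/top0.png

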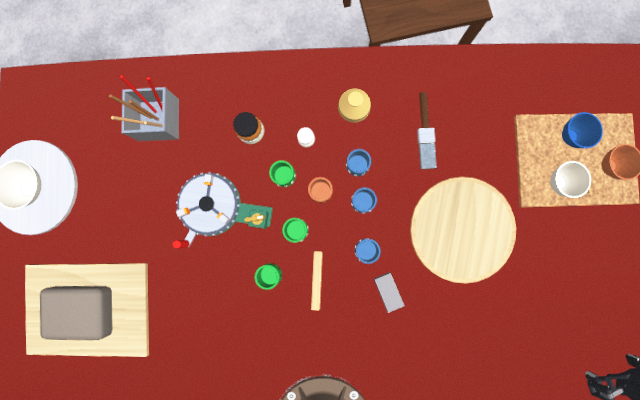

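View pics/side0.png

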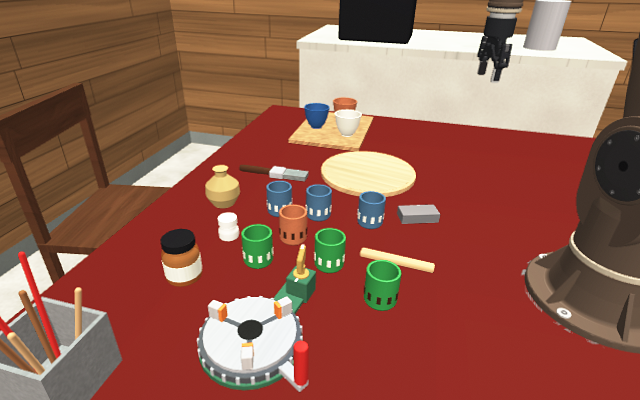

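```bash
python3 - <<'E'
from h import *
d=load('top0'); f=d['frame']; hsv=cv2.cvtColor(f,cv2.COLOR_RGB2HSV); C=cloud(d)
# rim points: z within 62..76mm
Z=C[:,:,2]
print('table z',np.median(Z[340:370,200:260]))
from scipy import ndimage as nd
m=((Z>0.062)&(Z<0.078)).astype(np.uint8)
l,n=nd.label(m)
for i in range(1,n+1):
    k=l==i
    if k.sum()<40: continue
    P=C[k]; v,u=np.nonzero(k)
    (cx,cy),r=cv2.minEnclosingCircle(P[:,:2].astype(np.float32))
    print(k.sum(),(u.mean().round(),v.mean().round()),np.r_[cx,cy,r].round(4),np.median(P[:,2]).round(4),np.median(f[k],0))
# board
m=(hsv[:,:,1]<120)&(hsv[:,:,2]>180)&(abs(Z-0.015)<0.006)
k=np.zeros_like(m);k[165:295,400:525]=m[165:295,400:525]
(cx,cy),r=cv2.minEnclosingCircle(C[k][:,:2].astype(np.float32)); print('board',cx,cy,r,np.median(C[k][:,2]))
m=(abs(Z-0.032)<0.006); k=np.zeros_like(m);k[168:240,170:245]=m[168:240,170:245]
(cx,cy),r=cv2.minEnclosingCircle(C[k][:,:2].astype(np.float32)); print('chuck',cx,cy,r)
crop('top0',150,150,290,270,5,'c1'); crop('top0',260,140,400,290,4,'c2')
E
```

```text
table z 0.0002215179695158609
125 (np.float64(167.0), np.float64(116.0)) [0.7981 0.386  0.0605] 0.0698 [130. 129. 131.]
320 (np.float64(354.0), np.float64(105.0)) [ 0.8063 -0.1005  0.0356] 0.068 [235.5 207.5 127.5]
155 (np.float64(591.0), np.float64(127.0)) [ 0.7202 -0.6651  0.0385] 0.0707 [ 39.  74. 122.]
52 (np.float64(255.0), np.float64(131.0)) [0.7483 0.1498 0.0258] 0.0659 [183.5 113.   53.5]
58 (np.float64(569.0), np.float64(138.0)) [ 0.7055 -0.6389  0.0301] 0.0689 [ 33.  63. 102.]
183 (np.float64(631.0), np.float64(159.0)) [ 0.6399 -0.7665  0.039 ] 0.0707 [153.  87.  57.]
160 (np.float64(358.0), np.float64(161.0)) [ 0.6581 -0.1056  0.0301] 0.0693 [ 92. 136. 189.]
159 (np.float64(281.0), np.float64(172.0)) [0.6352 0.0841 0.03  ] 0.0692 [ 70. 203.  97.]
156 (np.float64(579.0), np.float64(178.0)) [ 0.5987 -0.6255  0.0387] 0.0706 [200. 194. 179.]
53 (np.float64(554.0), np.float64(183.0)) [ 0.5928 -0.5919  0.0294] 0.0705 [166. 160. 148.]
151 (np.float64(319.0), np.float64(189.0)) [ 0.5915 -0.0092  0.0299] 0.0694 [229. 139.  95.]
159 (np.float64(364.0), np.float64(200.0)) [ 0.563  -0.1157  0.0299] 0.069 [ 95. 136. 184.]
151 (np.float64(294.0), np.float64(230.0)) [0.4947 0.0552 0.0298] 0.0694 [ 70. 211. 100.]
155 (np.float64(368.0), np.float64(250.0)) [ 0.441  -0.1208  0.03  ] 0.0695 [ 96. 139. 193.]
159 (np.float64(266.0), np.float64(276.0)) [0.3841 0.1254 0.0302] 0.0691 [ 71. 208.  99.]
278 (np.float64(95.0), np.float64(306.0)) [0.3006 0.6128 0.0981] 0.0727 [111. 103.  96.]
board 0.5228418707847595 -0.3996655344963074 0.18279163539409637 0.015057785157944537
chuck 0.5571030378341675 0.2896450161933899 0.09382504224777222
```

View pics/c1.png

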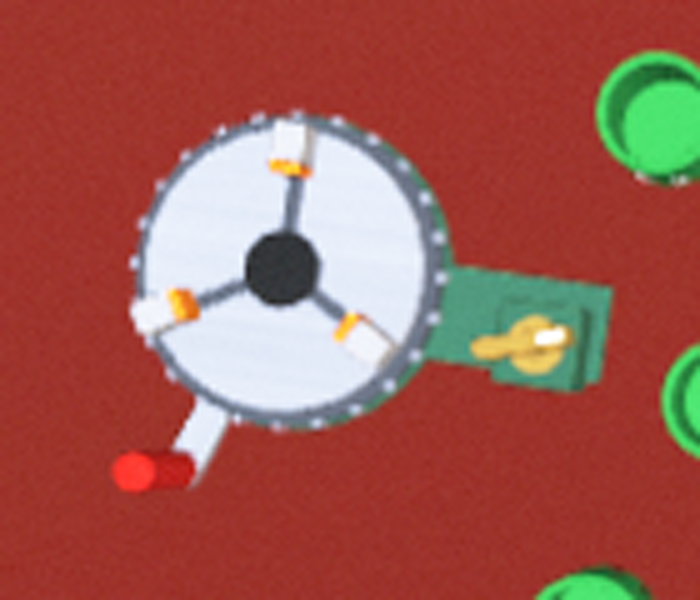

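View pics/c2.png

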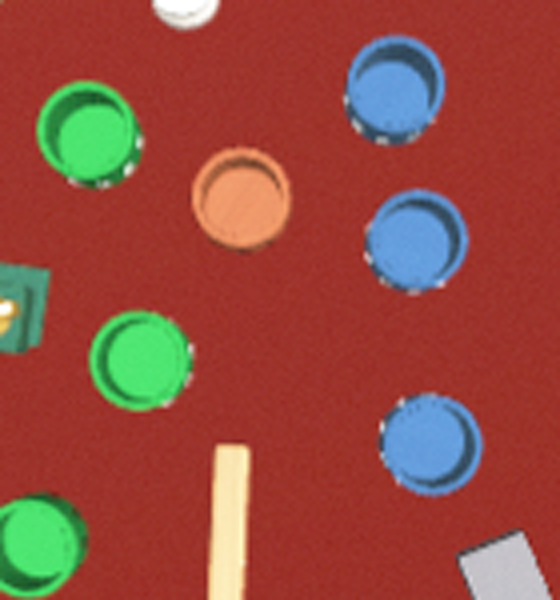

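```bash
python3 - <<'E'
from h import *
from scipy import ndimage as nd
d=load('top0'); f=d['frame']; C=cloud(d); Z=C[:,:,2]
def fit(zc,tol,seed,colr):
    m=(abs(Z-zc)<tol)&colr; m=nd.binary_opening(m,iterations=2); l,n=nd.label(m); k=l==l[seed]
    k=nd.binary_fill_holes(k); P=C[k]; h=cv2.convexHull(P[:,:2].astype(np.float32))[:,0]
    A=np.c_[2*h,np.ones(len(h))]; s=np.linalg.lstsq(A,(h**2).sum(1),rcond=None)[0]
    print(seed,'fit',s[:2],np.sqrt(s[2]+s[0]**2+s[1]**2),'minenc',cv2.minEnclosingCircle(h),np.median(P[:,2]))
g=f.astype(int)
fit(.015,.008,(230,463),(g[:,:,1]>120))
fit(.032,.008,(215,185),np.ones_like(Z,bool)) 
# black centre
k=(f.max(2)<70); l,n=nd.label(k); i=l[204,206]; v,u=np.nonzero(l==i); print('hub px',u.mean(),v.mean(),onz(d,u.mean(),v.mean(),.032),len(u))
# red handle
k=(g[:,:,0]>180)&(g[:,:,1]<70)&(Z>.088)&(Z<.105); k[:230]=0;k[255:]=0;k[:,:165]=0;k[:,195:]=0
v,u=np.nonzero(k); print('handle',u.mean(),v.mean(),onz(d,u.mean(),v.mean(),.095),len(u),C[k].mean(0))
# jaws: tops z ~.058-.06
k=(Z>.050)&(Z<.066); k[:170]=0;k[240:]=0;k[:,:172]=0;k[:,240:]=0
l,n=nd.label(k)
for i in range(1,n+1):
    P=C[l==i]
    if len(P)>8: print('jaw',len(P),P.mean(0))
k=(Z>.06)&(Z<.11); k[:195]=0;k[235:]=0;k[:,:240]=0;k[:,275:]=0
P=C[k]; print('wing',len(P),P.mean(0),P[:,2].max()); X=P[:,:2]-P[:,:2].mean(0); w,V=np.linalg.eigh(np.cov(X.T)); print(np.sqrt(w),V[:,1],np.degrees(np.arctan2(V[1,1],V[0,1])))
v,u=np.nonzero(k);print(np.c_[u,v,(P*1000).round()].astype(int).tolist())
crop('side0',180,230,340,400,4,'c3')
E
```

```text
(230, 463) fit [ 0.48326772 -0.31212941] 0.17033555849403 minenc ((0.4798983931541443, -0.27139005064964294), 0.2320859581232071) 0.015077561728568778
(215, 185) fit [0.55289349 0.15652456] 0.17750042023995777 minenc ((0.5393843650817871, 0.1584106683731079), 0.20426078140735626) 0.03195910019774062
hub px 205.7077922077922 203.33116883116884 [0.56774082 0.2819605  0.032     ] 154
handle 176.55102040816325 243.77551020408163 [0.46813452 0.33620995 0.095     ] 49 [0.46812865 0.33632617 0.09467961]
jaw 76 [0.62565231 0.26961689 0.0574907 ]
jaw 75 [0.54753742 0.33696509 0.05781773]
jaw 73 [0.53070674 0.23270632 0.05827863]
wing 89 [0.52543316 0.15005077 0.09121806] 0.09893874220010068
[0.0030407  0.01292829] [-0.10776668  0.99417621] 96.18659018362412
[[255, 215, 534, 151, 62], [256, 215, 532, 143, 91], [250, 216, 530, 157, 94], [251, 216, 530, 155, 95], [252, 216, 530, 152, 95], [253, 216, 530, 150, 95], [254, 216, 530, 147, 97], [255, 216, 530, 145, 94], [256, 216, 530, 143, 91], [257, 216, 530, 140, 96], [258, 216, 530, 137, 98], [259, 216, 530, 136, 94], [260, 216, 530, 133, 96], [2
[... 1273 characters left out ...]
250, 219, 523, 157, 96], [251, 219, 523, 155, 93], [252, 219, 523, 152, 95], [253, 219, 523, 150, 94], [254, 219, 523, 147, 95], [255, 219, 523, 145, 95], [256, 219, 523, 143, 95], [257, 219, 523, 141, 92], [258, 219, 523, 140, 82], [259, 219, 523, 139, 76], [244, 220, 521, 172, 93], [245, 220, 521, 169, 94], [246, 220, 521, 166, 96], [247, 220, 521, 164, 99], [248, 220, 521, 162, 94], [249, 220, 521, 160, 91], [250, 220, 521, 157, 94], [251, 220, 521, 156, 90], [252, 220, 521, 155, 80], [253, 220, 521, 153, 79], [254, 220, 521, 152, 71], [255, 220, 521, 150, 67], [256, 220, 521, 148, 67], [257, 220, 521, 146, 64], [246, 221, 519, 169, 86], [247, 221, 519, 168, 75], [248, 221, 519, 166, 72]]
```

View pics/c3.png

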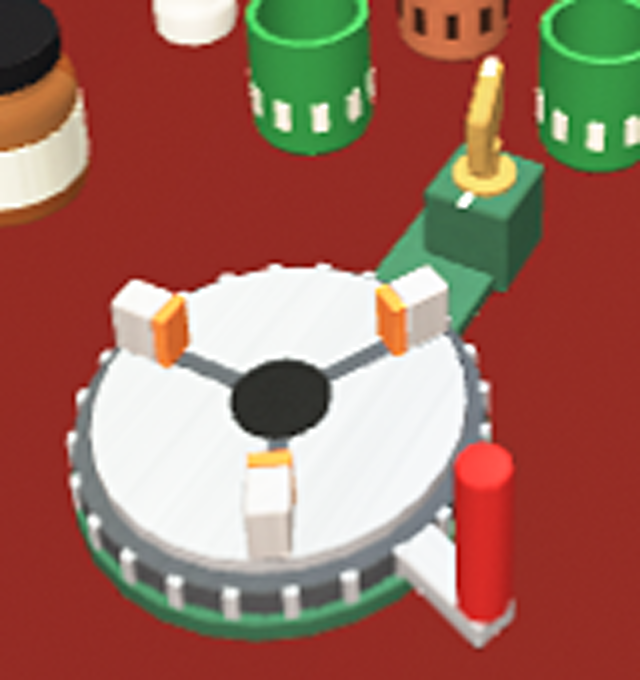

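```bash
python3 - <<'E'
from h import *
from scipy import ndimage as nd
d=load('top0'); f=d['frame'].astype(int); C=cloud(d)
k=(f[:,:,1]>130)&(f[:,:,2]>90); k[:,:400]=0; k[:,518:]=0; k[:172]=0; k[300:]=0; k=nd.binary_opening(k,iterations=2); l,n=nd.label(k); k=l==l[230,463]
h=cv2.convexHull(np.array([onz(d,u,v,.015)[:2] for v,u in np.argwhere(k)],np.float32))
print(cv2.minEnclosingCircle(h)); v,u=np.nonzero(k); print(u.min(),u.max(),v.min(),v.max())
E
python3 -m handwheel '[0,0,0,24.3,47.1,0,8.54,0,0,0,24.3,47.1,0,8.54,0,0,0,24.3,47.1,0,8.54,0,0,0,24.3,47.1,0,8.54,0,0,0,24.3,47.1,0,8.54,0,0,0,24.3,47.1,0,8.54,0,0,0,24.3,47.1,0,8.54,0,0,0,24.3,47.1,0,8.54,0,0,0,24.3,47.1,0,8.54,0,0,0,24.3,47.1,0,8.54,0,0,0,24.3,47.1,0,8.54,0,0,0,24.3,47.1,-5,8.54]' 30
```

```text
((0.48495689034461975, -0.36847928166389465), 0.13491420447826385)
411 515 177 283
time: 1.3
ee_pos: [0.4475, -0.1175, 0.1995]
tool_rot: [3.097, 0.515, 0.019]
contact_force: [2.0, -0.7, -1.1]
opening: 1.002
```

```bash
python3 -m handwheel '[0,0,0,0,0,-5,8.54,0,0,0,0,0,-5,8.54,0,0,0,0,0,-5,8.54,0,0,0,0,0,-5,8.54]'; python3 - <<'E'
from h import *
print(bot.get_obs()['ee_pos']); snap('top','t1'); snap('side','s1')
E
```

```text
time: 1.7
ee_pos: [0.4426, -0.1221, 0.1474]
tool_rot: [3.1, 0.504, 0.004]
contact_force: [0.8, 0.3, -0.1]
opening: 0.999
[ 0.44256086 -0.12213389  0.14742343]
```

View pics/t1.png

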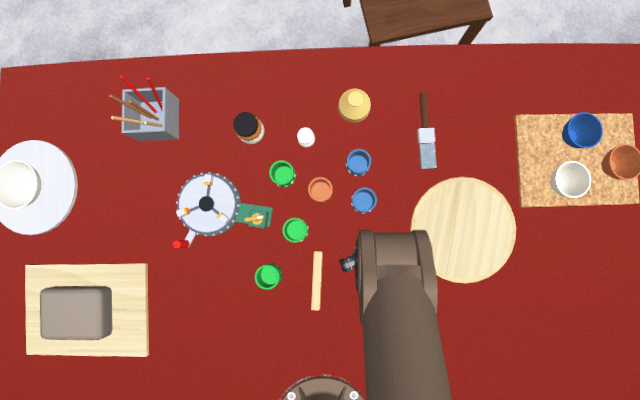

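View pics/s1.png

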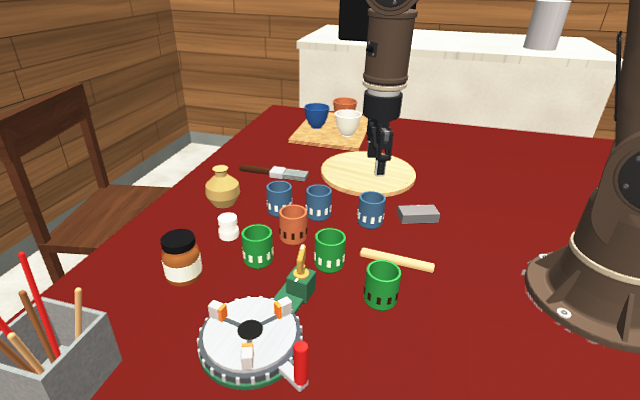

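```bash
python3 -m handwheel '[0,0,0,0,0,-4,8.54,0,0,0,0,0,-8,8.54,0,0,0,0,0,-9.3,8.54,0,0,0,0,0,-9.3,8.54,0,0,0,0,0,-9.3,8.54,0,0,0,0,0,-9.3,5,0,0,0,0,0,-9.3,5,0,0,0,0,0,-9.3,5,0,0,0,0,0,-9.3,5,0,0,0,0,0,-9.3,5,0,0,0,0,0,-9.3,5,0,0,0,0,0,-9.3,5]' 30
```

```text
time: 3.0
ee_pos: [0.4422, -0.122, 0.0537]
tool_rot: [3.1, 0.504, 0.004]
contact_force: [-0.2, 0.0, 9.8]
opening: 0.682
```

```bash
python3 -m handwheel '[0,0,0,0,0,2,5,0,0,0,0,0,6,5,0,0,0,0,0,10,5,0,0,0,-0.5,-4,12,5,0,0,0,-1,-9,12,5,0,0,0,-1.7,-14,12,5,0,0,0,-1.7,-19,12,5,0,0,0,-1.7,-23,12,5,0,0,0,-1.7,-24.6,12,5,0,0,0,-1.7,-24.6,12,5,0,0,0,-1.7,-24.6,10,5,0,0,0,-1.7,-24.6,8,5]'; python3 -m handwheel '[0,0,0,0,0,-3,5,0,0,0,0,0,-5,5,0,0,0,0,0,-5.5,5,0,0,0,0,0,-5.5,5]'; python3 - <<'E'
from h import *
snap('side','s2')
E
```

```text
time: 4.2
ee_pos: [0.4251, -0.3661, 0.1327]
tool_rot: [3.1, 0.507, 0.003]
contact_force: [0.2, 0.8, -1.3]
opening: 0.677
time: 4.6
ee_pos: [0.4244, -0.3662, 0.0773]
tool_rot: [-3.099, -0.507, 0.001]
contact_force: [-0.4, 0.1, -0.5]
opening: 0.676
```

View pics/s2.png

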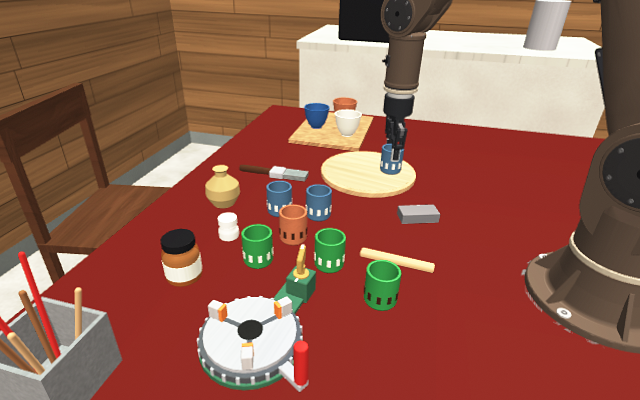

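```bash
python3 -m handwheel '[0,0,0,0,0,-0.3,5,0,0,0,0,0,-0.5,5,0,0,0,0,0,-0.65,5,0,0,0,0,0,-0.75,5,0,0,0,0,0,-0.75,5]'
```

```text
time: 5.15
ee_pos: [0.4242, -0.3678, 0.0698]
tool_rot: [-3.101, -0.505, 0.0]
contact_force: [0.5, 0.7, -0.1]
opening: 0.682
```

```bash
python3 -m handwheel '[0,0,0,0,0,-0.05,5,0,0,0,0,0,-0.1,5,0,0,0,0,0,-0.1,5]';python3 -m handwheel '[0,0,0,0,0,-0.05,5,0,0,0,0,0,-0.1,5]'
```

```text
time: 5.45
ee_pos: [0.4243, -0.3678, 0.0689]
tool_rot: [3.101, 0.505, 0.0]
contact_force: [0.3, -0.2, 0.1]
opening: 0.678
time: 5.65
ee_pos: [0.4242, -0.3678, 0.0687]
tool_rot: [3.1, 0.505, -0.0]
contact_force: [-5.5, 3.6, 17.7]
opening: 0.679
```

```bash
python3 -m handwheel '[0,0,0,0,0,0,6.4,0,0,0,0,0,0,7.4,0,0,0,0,0,0,8,0,0,0,0,0,0,8,0,0,0,0,0,1.5,8,0,0,0,0,0,5,8,0,0,0,0,0,10,8,0,0,0,3,5,11,8.54,0,0,0,6,10,11,8.54,0,0,0,9,15,11,8.54,0,0,0,11,19,11,8.54,0,0,0,13.9,25.2,11,8.54]'; python3 -m handwheel '[0,0,0,0,0,0,8.54,0,0,0,0,0,0,8.54,0,0,0,0,0,0,8.54]';python3 - <<'E'
from h import *
print(bot.get_obs()['ee_pos'],bot.get_obs()['contact_force']); snap('top','t3'); snap('side','s3')
a=cv2.imread('pics/t3.png');b=cv2.imread('pics/s3.png'); cv2.imwrite('pics/b3.png',np.vstack([cv2.resize(a[100:320],None,fx=1.2,fy=1.2),cv2.resize(b[80:320],None,fx=1.2,fy=1.2)]))
E
```

```text
time: 6.85
ee_pos: [0.5472, -0.149, 0.1779]
tool_rot: [3.101, 0.504, 0.001]
contact_force: [1.7, -0.6, -0.8]
opening: 0.996
time: 7.15
ee_pos: [0.5458, -0.1519, 0.1776]
tool_rot: [3.101, 0.503, -0.001]
contact_force: [0.1, 0.1, 0.1]
opening: 1.0
[ 0.54575998 -0.1519496   0.17755896] [0.05969516 0.14015067 0.12568243]
```

View pics/b3.png

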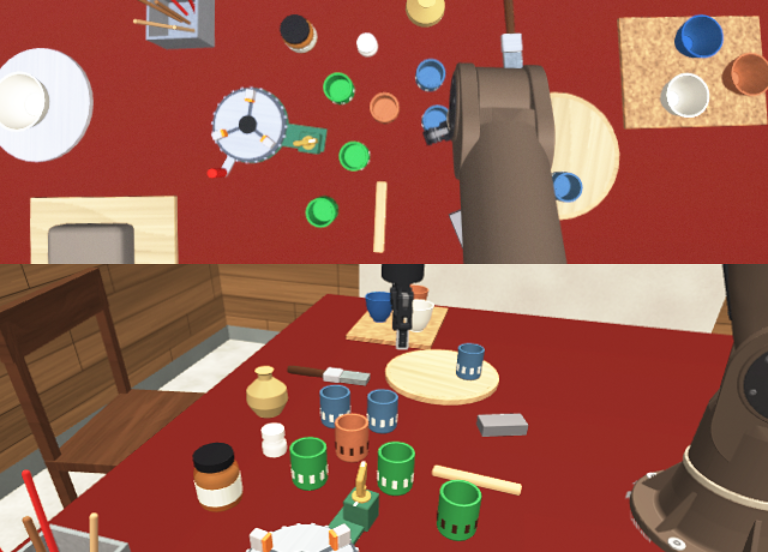

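```bash
python3 -m handwheel '[0,0,0,1.8,3.6,0,8.54,0,0,0,1.8,3.6,-4,8.54,0,0,0,1.8,3.6,-8,8.54,0,0,0,1.8,3.6,-11,8.54,0,0,0,1.8,3.6,-12.4,8.54,0,0,0,1.8,3.6,-12.4,8.54,0,0,0,1.8,3.6,-12.4,5,0,0,0,1.8,3.6,-12.4,5,0,0,0,1.8,3.6,-12.4,5,0,0,0,1.8,3.6,-12.4,5,0,0,0,1.8,3.6,-12.4,5,0,0,0,1.8,3.6,-12.4,5]' 30;python3 -m handwheel '[0,0,0,0,0,0,5,0,0,0,0,0,0,5]' 
```

```text
time: 8.45
ee_pos: [0.5657, -0.1151, 0.0557]
tool_rot: [3.1, 0.504, 0.005]
contact_force: [0.4, -1.0, 7.7]
opening: 0.68
time: 8.65
ee_pos: [0.5657, -0.1151, 0.0557]
tool_rot: [3.1, 0.504, 0.005]
contact_force: [-1.0, -1.4, 6.9]
opening: 0.683
```

```bash
python3 -m handwheel '[0,0,0,0,0,2,5,0,0,0,0,0,6,5,0,0,0,0,0,10,5,0,0,0,-1,-4,11,5,0,0,0,-2,-8,11,5,0,0,0,-3,-12,11,5,0,0,0,-4,-16,11,5,0,0,0,-4.9,-20.1,11,5,0,0,0,-4.9,-20.1,11,5,0,0,0,-4.9,-20.1,7,5,0,0,0,-4.9,-20.1,4,5,0,0,0,-4.9,-20.1,2.5,5]'; python3 -m handwheel '[0,0,0,0,0,-0.3,5,0,0,0,0,0,-0.3,5]';python3 -m handwheel '[0,0,0,0,0,-0.3,5,0,0,0,0,0,-0.3,5]'
```

```text
time: 9.85
ee_pos: [0.5141, -0.315, 0.0769]
tool_rot: [-3.099, -0.504, 0.003]
contact_force: [0.3, 0.9, -2.2]
opening: 0.681
time: 10.05
ee_pos: [0.5159, -0.3156, 0.0764]
tool_rot: [3.1, 0.505, 0.001]
contact_force: [0.2, -0.8, -2.2]
opening: 0.678
time: 10.25
ee_pos: [0.5161, -0.3159, 0.0738]
tool_rot: [3.1, 0.505, 0.002]
contact_force: [0.1, -0.3, -1.2]
opening: 0.682
```

Now touch down in small steps.

```bash
python3 -m handwheel '[0,0,0,0,0,-0.1,5,0,0,0,0,0,-0.2,5,0,0,0,0,0,-0.2,5]';python3 -m handwheel '[0,0,0,0,0,-0.05,5,0,0,0,0,0,-0.1,5]'
```

```text
time: 10.55
ee_pos: [0.5154, -0.3156, 0.0709]
tool_rot: [3.101, 0.505, -0.0]
contact_force: [-0.5, 0.3, -0.3]
opening: 0.686
time: 10.75
ee_pos: [0.5153, -0.3157, 0.0707]
tool_rot: [3.101, 0.504, -0.0]
contact_force: [-5.1, 1.8, 13.6]
opening: 0.679
```

```bash
python3 -m handwheel '[0,0,0,0,0,-0.05,5,0,0,0,0,0,-0.05,5]'
```

```text
time: 10.95
ee_pos: [0.5154, -0.3157, 0.0707]
tool_rot: [3.1, 0.504, 0.0]
contact_force: [-4.8, 1.5, 14.5]
opening: 0.681
```

```bash
python3 -m handwheel '[0,0,0,0,0,0,6.4,0,0,0,0,0,0,7.4,0,0,0,0,0,0,8,0,0,0,0,0,0,8,0,0,0,0,0,1.5,8,0,0,0,0,0,5,8,0,0,0,0,0,10,8,0,0,0,3,4,11,8.54,0,0,0,5.5,8,11,8.54,0,0,0,8,12,11,8.54,0,0,0,10.5,16,11,8.54,0,0,0,13,19,11,8.54]'; python3 -m handwheel '[0,0,0,0,0,0,8.54,0,0,0,0,0,0,8.54,0,0,0,0,0,0,8.54]';python3 - <<'E'
from h import *
print(bot.get_obs()['ee_pos'],bot.get_obs()['contact_force']); snap('top','t4'); snap('side','s4')
a=cv2.imread('pics/t4.png');b=cv2.imread('pics/s4.png'); cv2.imwrite('pics/b4.png',np.vstack([cv2.resize(a[100:320],None,fx=1.2,fy=1.2),cv2.resize(b[80:320],None,fx=1.2,fy=1.2)]))
E
```

```text
time: 12.15
ee_pos: [0.6465, -0.1221, 0.1808]
tool_rot: [-3.099, -0.508, -0.002]
contact_force: [0.8, -1.1, 0.8]
opening: 1.002
time: 12.45
ee_pos: [0.6449, -0.1272, 0.1798]
tool_rot: [3.1, 0.502, -0.0]
contact_force: [-0.2, -0.8, 0.0]
opening: 0.997
[ 0.64486926 -0.12716532  0.17982358] [-0.20264069 -0.76486251  0.02674202]
```

View pics/b4.png

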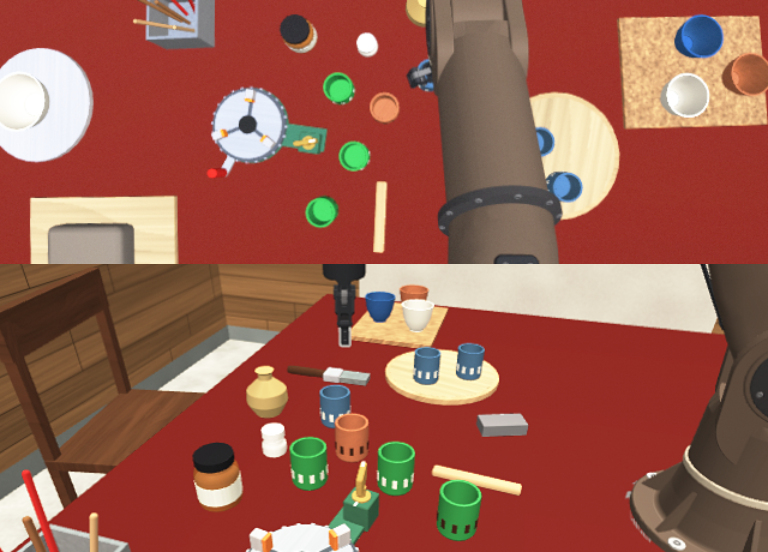

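```bash
python3 -m handwheel '[0,0,0,1.3,2.2,0,8.54,0,0,0,1.3,2.2,-4,8.54,0,0,0,1.3,2.2,-8,8.54,0,0,0,1.3,2.2,-11,8.54,0,0,0,1.3,2.2,-12.5,8.54,0,0,0,1.3,2.2,-12.5,8.54,0,0,0,1.3,2.2,-12.5,5,0,0,0,1.3,2.2,-12.5,5,0,0,0,1.3,2.2,-12.5,5,0,0,0,1.3,2.2,-12.5,5,0,0,0,1.3,2.2,-12.5,5,0,0,0,1.3,2.2,-12.5,5]' 30;python3 -m handwheel '[0,0,0,0,0,0,5,0,0,0,0,0,0,5]' 
```

```text
time: 13.75
ee_pos: [0.6598, -0.104, 0.0568]
tool_rot: [3.1, 0.504, 0.006]
contact_force: [-1.2, -1.1, 8.3]
opening: 0.703
time: 13.95
ee_pos: [0.6598, -0.104, 0.0567]
tool_rot: [3.1, 0.504, 0.006]
contact_force: [-0.8, -0.3, 6.5]
opening: 0.702
```

```bash
python3 -m handwheel '[0,0,0,0,0,2,5,0,0,0,0,0,6,5,0,0,0,0,0,10,5,0,0,0,-1,-3,13,5,0,0,0,-3,-7,13,5,0,0,0,-5,-11,13,5,0,0,0,-7,-15,13,5,0,0,0,-9,-19,13,5,0,0,0,-11,-23,13,5,0,0,0,-13,-27,13,5,0,0,0,-14.5,-31,13,5,0,0,0,-14.5,-31.6,13,5]'; python3 -m handwheel '[0,0,0,0,0,0,5,0,0,0,0,0,0,5,0,0,0,0,0,-4,5,0,0,0,0,0,-8,5,0,0,0,0,0,-10,5,0,0,0,0,0,-10.7,5,0,0,0,0,0,-10.7,5,0,0,0,0,0,-10.7,5]'; python3 - <<'E'
from h import *
snap('side','s5'); crop('s5',300,80,460,220,4,'c5')
E
```

```text
time: 15.15
ee_pos: [0.5088, -0.4272, 0.1853]
tool_rot: [3.098, 0.49, -0.003]
contact_force: [0.1, -0.7, -1.5]
opening: 0.703
time: 15.95
ee_pos: [0.5148, -0.4194, 0.0789]
tool_rot: [3.099, 0.506, 0.003]
contact_force: [1.0, -0.3, -1.0]
opening: 0.703
```

View pics/c5.png

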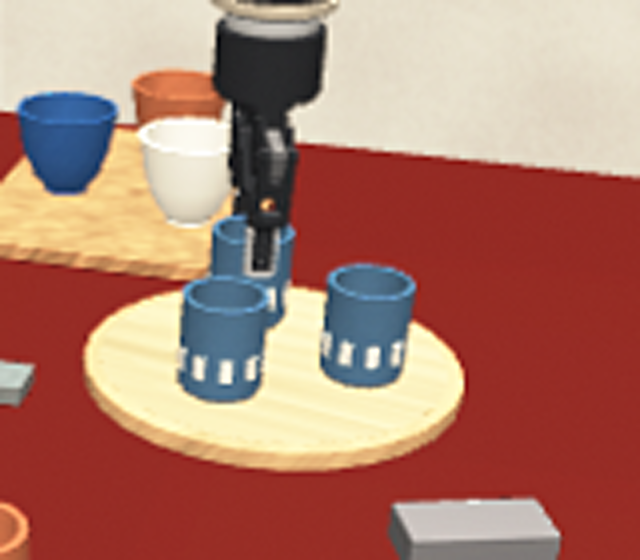

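Third pot hangs over its free spot, behind the two that stand (crop 222,298 and 366,320). Lower it gently.

```bash
python3 -m handwheel '[0,0,0,0,0,-0.2,5,0,0,0,0,0,-0.4,5,0,0,0,0,0,-0.5,5,0,0,0,0,0,-0.5,5]';python3 -m handwheel '[0,0,0,0,0,-0.1,5,0,0,0,0,0,-0.15,5,0,0,0,0,0,-0.15,5]'
```

```text
time: 16.4
ee_pos: [0.5133, -0.4197, 0.0723]
tool_rot: [3.101, 0.504, -0.0]
contact_force: [-0.3, -0.0, -1.2]
opening: 0.699
time: 16.7
ee_pos: [0.5134, -0.4198, 0.0718]
tool_rot: [3.1, 0.504, 0.0]
contact_force: [-4.1, 2.8, 7.4]
opening: 0.704
```

```bash
python3 -m handwheel '[0,0,0,0,0,-0.05,5,0,0,0,0,0,-0.1,5]'
```

```text
time: 16.9
ee_pos: [0.5134, -0.4198, 0.0717]
tool_rot: [3.1, 0.504, 0.0]
contact_force: [-7.9, 3.7, 20.1]
opening: 0.7
```

```bash
python3 -m handwheel '[0,0,0,0,0,0,6.4,0,0,0,0,0,0,7.4,0,0,0,0,0,0,7.8,0,0,0,0,0,0,7.8,0,0,0,0,0,1.5,7.8,0,0,0,0,0,5,7.8,0,0,0,0,0,10,7.8,0,0,0,1,4,12,8.54,0,0,0,2,9,12,8.54,0,0,0,3,14,12,8.54,0,0,0,4,19,12,8.54,0,0,0,5,24,12,8.54]'; python3 -m handwheel '[0,0,0,1,4.5,0,8.54,0,0,0,2,9,0,8.54,0,0,0,2.8,13.5,0,8.54,0,0,0,2.8,17.5,0,8.54,0,0,0,2.8,17.5,0,8.54,0,0,0,2.8,17.5,0,8.54,0,0,0,2.8,17.5,0,8.54]';python3 - <<'E'
from h import *
print(bot.get_obs()['ee_pos'],bot.get_obs()['contact_force']); snap('top','t6'); snap('side','s6')
a=cv2.imread('pics/t6.png');b=cv2.imread('pics/s6.png'); cv2.imwrite('pics/b6.png',np.vstack([cv2.resize(a[100:320],None,fx=1.2,fy=1.2),cv2.resize(b[80:320],None,fx=1.2,fy=1.2)]))
E
```

```text
time: 18.1
ee_pos: [0.5629, -0.1817, 0.1912]
tool_rot: [3.1, 0.504, 0.002]
contact_force: [0.5, 0.0, 0.6]
opening: 0.996
time: 18.8
ee_pos: [0.5907, -0.01, 0.1904]
tool_rot: [3.1, 0.502, 0.001]
contact_force: [0.6, -0.5, 0.4]
opening: 1.005
[ 0.59071122 -0.01001567  0.19036688] [ 0.63828509 -0.4752795   0.40444128]
```

View pics/b6.png

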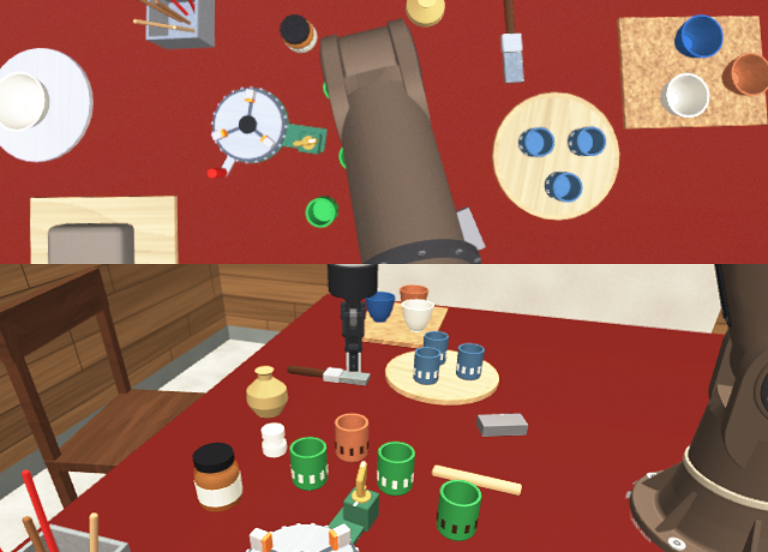

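```bash
python3 -m handwheel '[0,0,0,0.1,0.1,0,8.54,0,0,0,0.1,0.1,-4,8.54,0,0,0,0.1,0.1,-8,8.54,0,0,0,0.1,0.1,-12,8.54,0,0,0,0.1,0.1,-13.5,8.54,0,0,0,0.1,0.1,-13.5,8.54,0,0,0,0.1,0.1,-13.5,5,0,0,0,0.1,0.1,-13.5,5,0,0,0,0.1,0.1,-13.5,5,0,0,0,0.1,0.1,-13.5,5,0,0,0,0.1,0.1,-13.5,5,0,0,0,0.1,0.1,-13.5,5]' 30;python3 -m handwheel '[0,0,0,0,0,0,5,0,0,0,0,0,0,5]' 
```

```text
time: 20.1
ee_pos: [0.5933, -0.0075, 0.057]
tool_rot: [3.1, 0.504, 0.006]
contact_force: [0.3, -0.9, 7.6]
opening: 0.681
time: 20.3
ee_pos: [0.5933, -0.0075, 0.057]
tool_rot: [3.1, 0.504, 0.006]
contact_force: [-0.2, -0.9, 7.1]
opening: 0.674
```

```bash
python3 -m handwheel '[0,0,0,0,0,2,5,0,0,0,0,0,6,5,0,0,0,0,0,10,5,0,0,0,0,0,14,5,0,0,0,-0.4,4,15,5,0,0,0,-0.8,8,15,5,0,0,0,-1.2,12,15,5,0,0,0,-1.6,16,15,5,0,0,0,-2,20,15,5,0,0,0,-2.3,24,15,5,0,0,0,-2.3,27.5,15,5,0,0,0,-2.3,28.9,15,5]'; python3 -m handwheel '[0,0,0,0,0,0,5,0,0,0,0,0,0,5,0,0,0,0,0,-4,5,0,0,0,0,0,-8,5,0,0,0,0,0,-10,5,0,0,0,0,0,-10.5,5,0,0,0,0,0,-10.5,5,0,0,0,0,0,-10.5,5]'; python3 - <<'E'
from h import *
snap('side','s7'); crop('s7',160,200,340,400,3,'c7')
E
```

```text
time: 21.5
ee_pos: [0.5672, 0.2864, 0.2058]
tool_rot: [-3.097, -0.512, -0.001]
contact_force: [0.3, 0.2, -1.9]
opening: 0.682
time: 22.3
ee_pos: [0.5698, 0.2812, 0.1014]
tool_rot: [-3.101, -0.503, -0.004]
contact_force: [0.1, 0.4, -0.9]
opening: 0.675
```

View pics/c7.png

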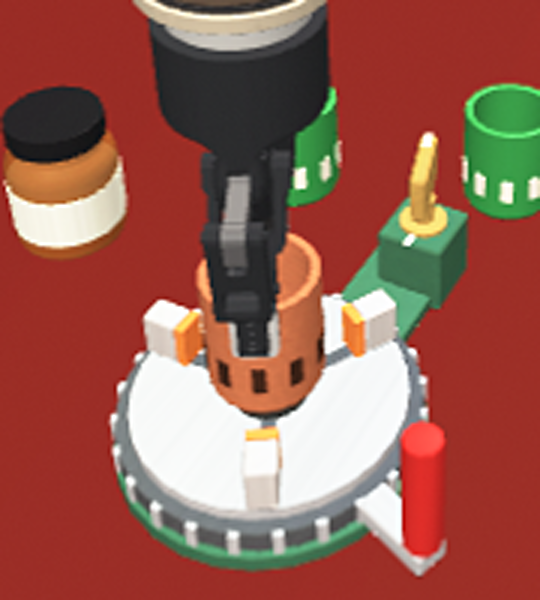

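```bash
python3 -m handwheel '[0,0,0,0,0,-0.3,5,0,0,0,0,0,-0.6,5,0,0,0,0,0,-0.9,5,0,0,0,0,0,-1.1,5,0,0,0,0,0,-1.1,5]';python3 -m handwheel '[0,0,0,0,0,-0.1,5,0,0,0,0,0,-0.1,5]';python3 -m handwheel '[0,0,0,0,0,-0.1,5,0,0,0,0,0,-0.1,5]'
```

```text
time: 22.85
ee_pos: [0.5686, 0.2815, 0.0891]
tool_rot: [3.101, 0.505, 0.0]
contact_force: [-2.5, -0.8, 4.3]
opening: 0.678
time: 23.05
ee_pos: [0.5686, 0.2815, 0.0891]
tool_rot: [3.1, 0.505, 0.001]
contact_force: [-4.9, -3.6, 13.5]
opening: 0.681
time: 23.25
ee_pos: [0.5686, 0.2815, 0.089]
tool_rot: [3.1, 0.505, 0.001]
contact_force: [-8.0, -5.0, 21.7]
opening: 0.679
```

```bash
python3 -m handwheel '[0,0,0,0,0,0,6.4,0,0,0,0,0,0,7.4,0,0,0,0,0,0,8,0,0,0,0,0,0,8,0,0,0,0,0,1.5,8,0,0,0,0,0,5,8,0,0,0,0,0,10,8,0,0,8,-2,1,11,6,0,0,16,-4,2,11,6,0,0,24,-6,3,11,6,0,0,32,-8,4,11,6,0,0,40,-10,5.4,11,6]'; python3 -m handwheel '[0,0,8,0,0,0,6,0,0,16,0,0,0,6,0,0,24,0,0,0,6,0,0,32,0,0,0,6,0,0,40,0,0,0,6,0,0,48,0,0,0,6,0,0,56,0,0,0,6,0,0,64,0,0,0,6,0,0,72,0,0,0,6,0,0,80,0,0,0,6,0,0,88,0,0,0,6,0,0,92.5,0,0,0,6]'; python3 -m handwheel '[0,0,0,0,0,0,6,0,0,0,0,0,0,6,0,0,0,0,0,0,6]'
python3 - <<'E'
from h import *
o=bot.get_obs();print(o['q'],o['ee_pos'],o['tool_rot']); from scipy.spatial.transform import Rotation as R
Y=R.from_rotvec(o['tool_rot']).as_matrix()[:,1];print(np.degrees(np.arctan2(Y[1],Y[0])))
snap('top','t8'); snap('side','s8'); crop('s8',160,200,340,400,3,'c8');crop('t8',150,150,290,270,4,'c8t')
E
```

```text
time: 24.45
ee_pos: [0.4681, 0.3354, 0.198]
tool_rot: [2.737, 1.541, 0.002]
contact_force: [0.0, 0.6, 0.0]
opening: 0.705
time: 25.65
ee_pos: [0.469, 0.3353, 0.1978]
tool_rot: [0.779, 3.043, 0.0]
contact_force: [0.9, 0.6, 0.8]
opening: 0.704
time: 25.95
ee_pos: [0.4687, 0.3355, 0.1972]
tool_rot: [0.79, 3.04, 0.0]
contact_force: [-0.1, 0.3, -0.8]
opening: 0.699
[-0.09305186  0.56826716 -0.9194947   1.70338216  0.49580357  1.1208009
 -0.09713714] [0.46869894 0.33549165 0.19717389] [7.89898364e-01 3.04016873e+00 1.48013332e-04]
60.87083068287701
```

View pics/c8.png

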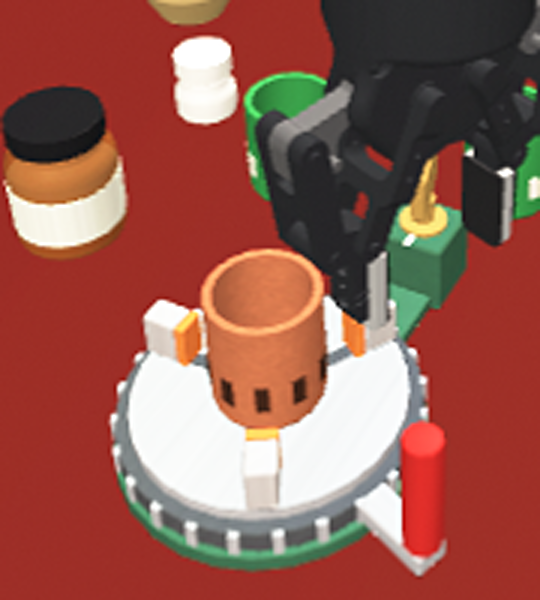

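View pics/c8t.png

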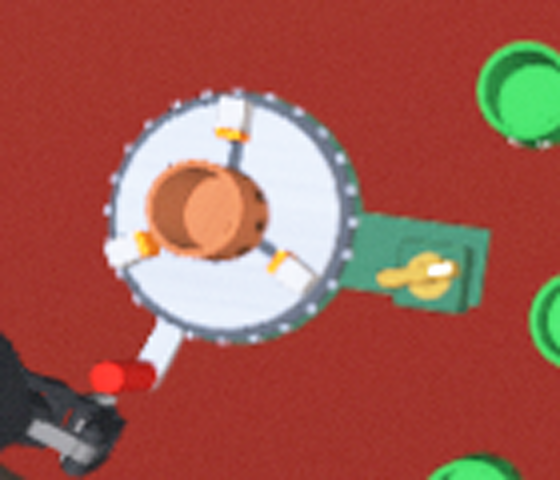

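```bash
python3 - <<'E'
from h import *
d=load('t8'); C=cloud(d); k=(C[:,:,2]>.096)&(C[:,:,2]<.108); k[:185]=0;k[220:]=0;k[:,:184]=0;k[:,220:]=0
print(k.sum(),cv2.minEnclosingCircle(C[k][:,:2].astype(np.float32)))
E
python3 -m handwheel '[0,0,0,0,0,-4,6,0,0,0,0,0,-8,6,0,0,0,0,0,-11,6,0,0,0,0,0,-12.3,6,0,0,0,0,0,-12.3,6,0,0,0,0,0,-12.3,4,0,0,0,0,0,-12.3,1,0,0,0,0,0,-12.3,1,0,0,0,0,0,-12.3,1,0,0,0,0,0,-12.3,1,0,0,0,0,0,-12.3,1,0,0,0,0,0,-12.3,1]' 40
```

```text
170 ((0.5675524473190308, 0.2807949483394623), 0.030795112252235413)
time: 27.25
ee_pos: [0.4694, 0.3365, 0.0756]
tool_rot: [0.787, 3.04, 0.004]
contact_force: [1.2, 0.7, 5.7]
opening: 0.217
```

```bash
python3 - <<'E'
import numpy as np
c=np.array([.568,.281]);p=np.array([.4694,.3365]);v=p-c
for a in list(range(0,72,6))+[64,66,68,70,72]:
    t=-np.radians(a);R=np.array([[np.cos(t),-np.sin(t)],[np.sin(t),np.cos(t)]]);print(a,((R@v-v)*100).round(2))
E
```

```text
0 [0. 0.]
6 [0.63 1.  ]
12 [1.37 1.93]
18 [2.2  2.78]
24 [3.11 3.53]
30 [4.1  4.19]
36 [5.15 4.74]
42 [6.25 5.17]
48 [7.39 5.49]
54 [8.55 5.69]
60 [9.74 5.76]
66 [10.92  5.71]
64 [10.53  5.75]
66 [10.92  5.71]
68 [11.31  5.67]
70 [11.7   5.61]
72 [12.09  5.54]
```

```bash
python3 -m handwheel '[0,0,-3,0.32,0.5,0,1,0,0,-6,0.63,1,0,1,0,0,-9,1,1.47,0,1,0,0,-12,1.37,1.93,0,1,0,0,-15,1.79,2.36,0,1,0,0,-18,2.2,2.78,0,1,0,0,-18,2.2,2.78,0,1]' 60
```

```text
time: 27.95
ee_pos: [0.4916, 0.365, 0.0757]
tool_rot: [1.255, 2.879, 0.006]
contact_force: [0.3, 2.0, 4.3]
opening: 0.213
```

```bash
python3 -m handwheel '[0,0,-3,0.45,0.38,0,1,0,0,-6,0.91,0.75,0,1,0,0,-9,1.4,1.08,0,1,0,0,-12,1.9,1.41,0,1,0,0,-15,2.42,1.69,0,1,0,0,-18,2.95,1.96,0,1,0,0,-21,3.5,2.18,0,1,0,0,-24,4.05,2.39,0,1,0,0,-27,4.62,2.55,0,1,0,0,-30,5.19,2.71,0,1,0,0,-36,6.35,2.91,0,1,0,0,-36,6.35,2.91,0,1]' 60
```

```text
time: 29.15
ee_pos: [0.5557, 0.395, 0.0757]
tool_rot: [-2.085, -2.349, -0.009]
contact_force: [2.5, 4.7, 2.5]
opening: 0.218
```

```bash
python3 -m handwheel '[0,0,-3,0.6,0.04,0,1,0,0,-6,1.19,0.07,0,1,0,0,-8,1.58,0.07,0,1,0,0,-10,1.98,0.06,0,1,0,0,-10,1.98,0.06,0,1]' 60
python3 -m handwheel '[0,0,-1,0.2,-0.02,0,1,0,0,-1,0.2,-0.02,0,1]' 
python3 -m handwheel '[0,0,-1,0.2,-0.02,0,1,0,0,-1,0.2,-0.02,0,1]' 
```

```text
time: 29.65
ee_pos: [0.5692, 0.3953, 0.0756]
tool_rot: [-2.272, -2.162, 0.005]
contact_force: [-16.7, -0.7, 15.3]
opening: 0.215
time: 29.85
ee_pos: [0.5699, 0.3954, 0.0756]
tool_rot: [-2.289, -2.144, 0.007]
contact_force: [-20.3, -1.9, 16.7]
opening: 0.215
time: 30.05
ee_pos: [0.571, 0.3953, 0.0756]
tool_rot: [-2.306, -2.125, 0.009]
contact_force: [-23.4, -2.9, 18.1]
opening: 0.215
```

```bash
python3 - <<'E'
from h import *
snap('top','t9'); snap('side','s9'); crop('s9',160,200,340,400,3,'c9');crop('t9',150,150,290,270,4,'c9t')
E
```

```text
(no output)
```

View pics/c9.png

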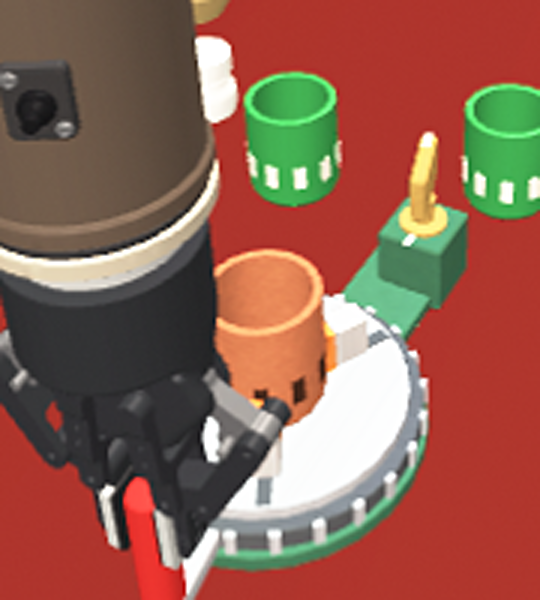

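View pics/c9t.png

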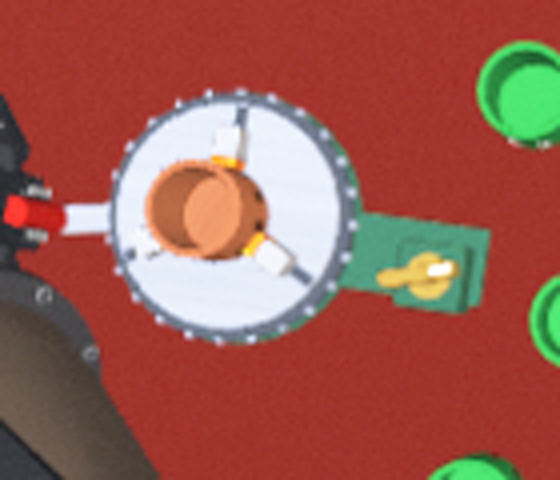

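```bash
python3 -m handwheel '[0,0,-1,0.2,-0.02,0,1,0,0,-1,0.2,-0.02,0,1,0,0,-1,0.2,-0.02,0,1]' 
python3 -m handwheel '[0,0,-0.7,0.15,-0.02,0,1,0,0,-0.7,0.15,-0.02,0,1,0,0,-0.7,0.15,-0.02,0,1]' 
```

```text
time: 30.45
ee_pos: [0.572, 0.3953, 0.0755]
tool_rot: [-2.322, -2.106, 0.011]
contact_force: [-26.0, -2.5, 20.1]
opening: 0.215
time: 30.75
ee_pos: [0.5721, 0.395, 0.0754]
tool_rot: [-2.335, -2.091, 0.014]
contact_force: [-31.6, -4.9, 23.7]
opening: 0.217
```

```bash
python3 -m handwheel '[0,0,0,0,0,0,2.4,0,0,0,-0.2,0,0,4,0,0,0,-0.3,0,0,5,0,0,0,-0.3,0,0,5,0,0,0,-0.3,0,4,5,0,0,0,-0.3,0,8,5,0,0,0,-0.3,0,12,5,0,0,0,-1,-2,12,5,0,0,0,-2,-6,12,5,0,0,0,-3,-10,12,5,0,0,0,-3.4,-13,12,5,0,0,0,-3.4,-13,12,5]' 
python3 - <<'E'
from h import *
from scipy.spatial.transform import Rotation as R
o=bot.get_obs();Y=R.from_rotvec(o['tool_rot']).as_matrix();print(o['ee_pos'],o['q'][6],np.degrees(np.arctan2(Y[1,1],Y[0,1])),Y[:,2])
d=snap('top','t10'); snap('side','s10'); crop('s10',160,200,340,400,3,'c10');crop('t10',150,150,290,270,4,'c10t')
C=cloud(d);Z=C[:,:,2];f=d['frame'].astype(int);k=(f[:,:,0]>180)&(f[:,:,1]<70)&(Z>.088)&(Z<.105); k[:180]=0;k[255:]=0;k[:,:130]=0;k[:,195:]=0
v,u=np.nonzero(k); print('handle',len(u),u.mean(),v.mean(),onz(d,u.mean(),v.mean(),.095))
E
```

```text
time: 31.95
ee_pos: [0.5488, 0.2563, 0.1942]
tool_rot: [2.351, 2.078, -0.002]
contact_force: [0.2, -0.6, 0.4]
opening: 0.583
[0.548827   0.25626054 0.19418253] -0.9249409650116188 -7.069575940266687 [ 0.00147596 -0.00359921 -0.99999243]
handle 0 nan nan [nan nan nan]<stdin>:6: RuntimeWarning: Mean of empty slice.
  ret = ret.dtype.type(ret / rcount)
```

View pics/c10.png

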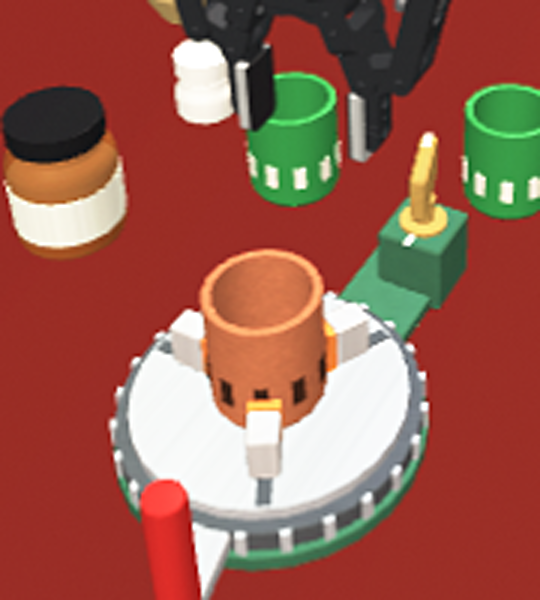

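View pics/c10t.png

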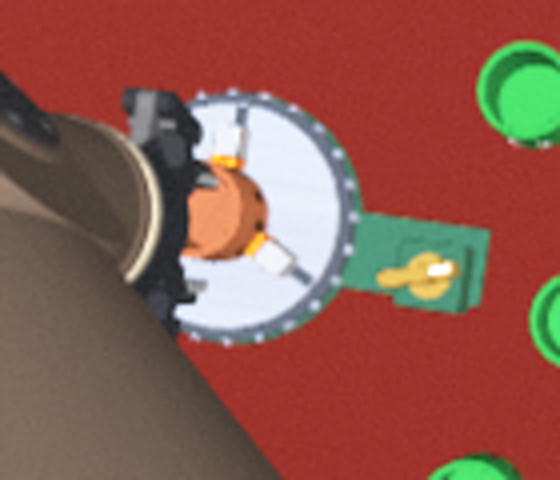

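```bash
python3 -m handwheel '[0,0,5,-1,-4,0,5,0,0,10,-2,-8,0,5,0,0,13.5,-2.3,-10.7,0,5,0,0,13.5,-2.3,-10.7,0,5,0,0,13.5,-2.3,-10.7,-5,4.5,0,0,13.5,-2.3,-10.7,-6,4.5,0,0,13.5,-2.3,-10.7,-6,4.5,0,0,13.5,-2.3,-10.7,-6,4.5]' 
python3 - <<'E'
from h import *
from scipy.spatial.transform import Rotation as R
o=bot.get_obs();Y=R.from_rotvec(o['tool_rot']).as_matrix();print(o['ee_pos'],o['q'].round(2),np.degrees(np.arctan2(Y[1,1],Y[0,1])),o['moment'])
d=snap('top','t11'); snap('side','s11'); crop('s11',240,200,380,330,5,'c11')
E
```

```text
time: 32.85
ee_pos: [0.5249, 0.1568, 0.1348]
tool_rot: [-2.084, -2.35, -0.002]
contact_force: [-0.4, -0.0, -0.0]
opening: 0.523
[0.52489796 0.15675774 0.13484487] [ 0.06  0.51 -0.61  1.85  0.37  0.89 -0.61] 6.871054561530024 [ 0.05766251 -0.00477989 -0.00470914]
```

View pics/c11.png

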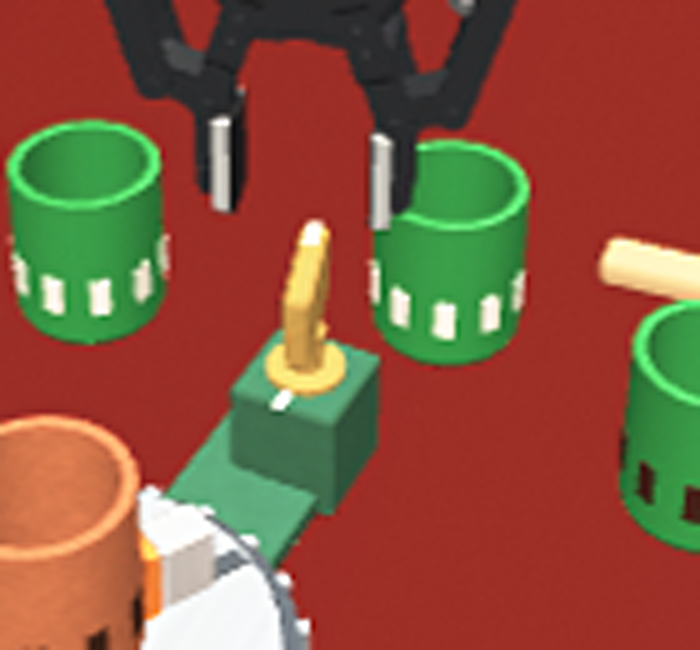

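View pics/t11.png

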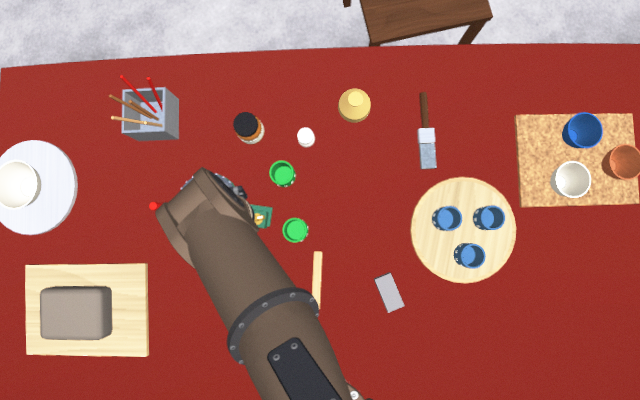

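```bash
python3 -m handwheel '[0,0,0,0,-0.7,0,4.5,0,0,0,0,-0.7,0,4.5,0,0,0,0,-0.7,-3,4.5,0,0,0,0,-0.7,-5.8,4.5,0,0,0,0,-0.7,-5.8,4.5,0,0,0,0,-0.7,-5.8,2,0,0,0,0,-0.7,-5.8,0.3,0,0,0,0,-0.7,-5.8,0.3,0,0,0,0,-0.7,-5.8,0.3,0,0,0,0,-0.7,-5.8,0.3,0,0,0,0,-0.7,-5.8,0.3]' 40
python3 - <<'E'
from h import *
from scipy.spatial.transform import Rotation as R
d=load('t11');print('handle',onz(d,153,206,.095))
o=bot.get_obs();Y=R.from_rotvec(o['tool_rot']).as_matrix();print(o['ee_pos'],o['q'].round(2),np.degrees(np.arctan2(Y[1,1],Y[0,1])),o['moment'])
E
```

```text
time: 34.05
ee_pos: [0.5269, 0.1487, 0.0776]
tool_rot: [2.085, 2.346, 0.007]
contact_force: [5.0, 0.8, -2.4]
opening: 0.108
handle [0.56041491 0.39428727 0.095     ]
[0.52693653 0.14874516 0.07764255] [ 0.03  0.58 -0.57  1.91  0.44  0.77 -0.66] 6.759540603446778 [ 0.1564763  -1.02150587  0.06468465]
```

```bash
python3 - <<'E'
from h import *
from scipy import ndimage as nd
def hand(fn,b):
    d=load(fn);f=d['frame'].astype(int);C=cloud(d);Z=C[:,:,2]
    k=(f[:,:,0]>120)&(f[:,:,1]<60)&(Z>.03)&(Z<.12); m=np.zeros_like(k);m[b[1]:b[3],b[0]:b[2]]=k[b[1]:b[3],b[0]:b[2]]
    P=C[m]; 
    # axis fit : circle radius 10mm on side points
    from scipy.optimize import least_squares
    S=P[(P[:,2]<.088)] 
    T=P[P[:,2]>.091]
    r=least_squares(lambda c:np.hypot(S[:,0]-c[0],S[:,1]-c[1])-.010,S[:,:2].mean(0)+[0,-.005],loss='soft_l1',f_scale=.001) if len(S)>20 else None
    c=np.array([.568,.281])
    for q in ([r.x] if r else [])+[T[:,:2].mean(0)]:
        print(fn,len(S),len(T),q.round(4),np.degrees(np.arctan2(*(q-c)[::-1])).round(2),np.hypot(*(q-c)).round(4))
hand('side0',(270,330,330,400)); hand('s8',(270,330,330,400)); hand('s10',(190,340,250,400)); hand('s11',(190,340,250,400)); hand('s9',(190,340,250,400))
hand('top0',(165,230,200,255)); hand('t11',(140,190,175,220)); hand('t9',(145,190,180,225))
for n in ('s9','s10'): crop(n,180,290,300,400,5,'h'+n)
crop('t11',130,150,290,270,5,'ht11')
E
```

```text
side0 410 39 [0.4683 0.3374] 150.52 0.1145
side0 410 39 [0.4656 0.3426] 148.99 0.1195
s8 413 35 [0.4682 0.3373] 150.54 0.1146
s8 413 35 [0.466  0.3422] 149.06 0.1189
s10 412 36 [0.5632 0.3963] 92.37 0.1154
s10 412 36 [0.5598 0.4019] 93.86 0.1212
s11 409 38 [0.5632 0.3963] 92.37 0.1154
s11 409 38 [0.5599 0.4021] 93.84 0.1214
s9 303 32 [0.5702 0.3963] 88.88 0.1154
s9 303 32 [0.5711 0.4038] 88.57 0.1228
top0 60 37 [0.4687 0.321 ] 158.06 0.1071
top0 60 37 [0.4685 0.3368] 150.73 0.1141
t11 14 28 [0.5618 0.3951] 93.13 0.1142
t9 59 27 [0.5678 0.3785] 90.14 0.0975
t9 59 27 [0.5696 0.3908] 89.16 0.1098
```

View pics/hs10.png

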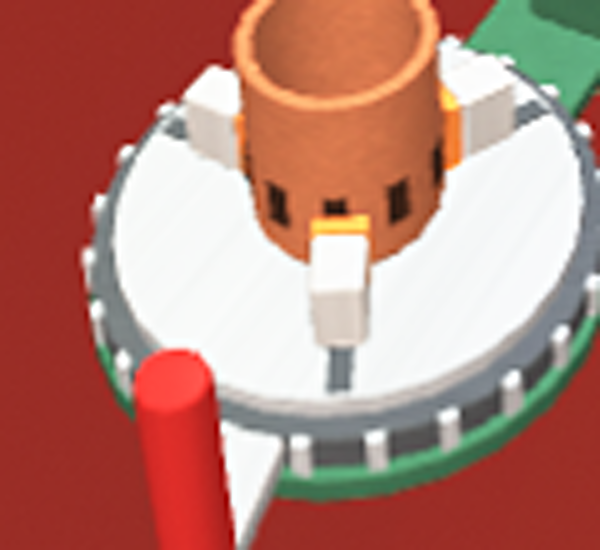

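View pics/hs9.png

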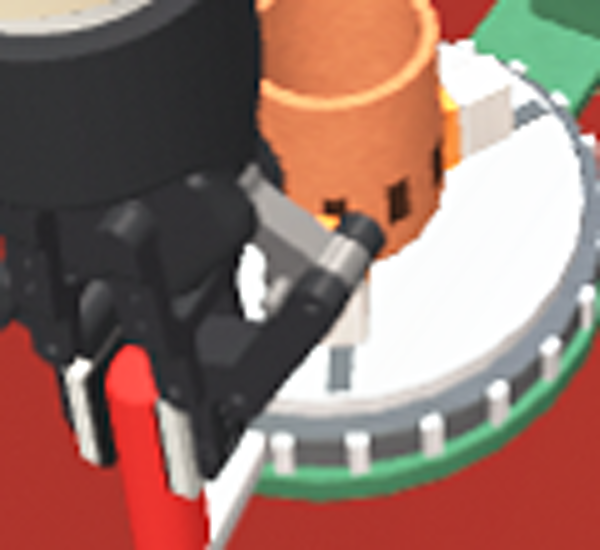

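View pics/ht11.png

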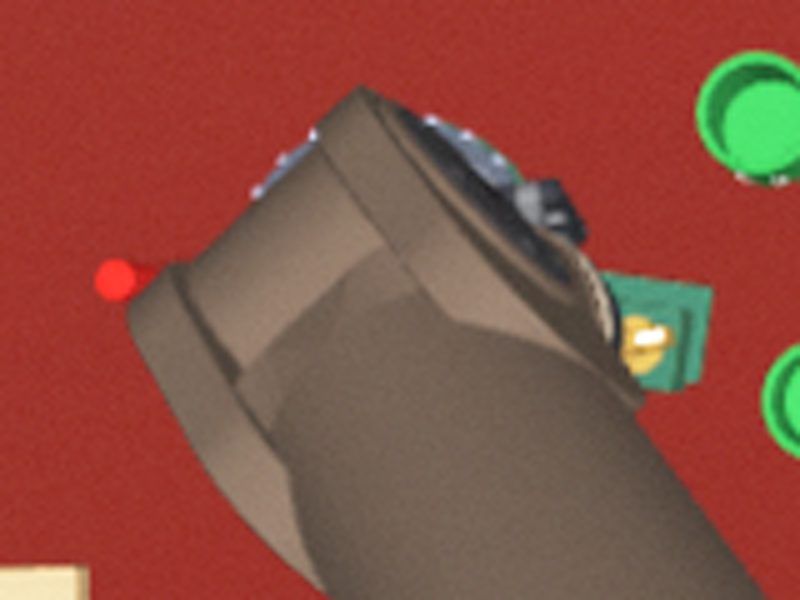

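```bash
python3 -m handwheel '[0,0,0,0,0,0,2.5,0,0,0,0,0,0,4.5,0,0,0,0,0,0,5,0,0,0,0,0,3,5,0,0,0,0,0,7,5,0,0,0,0,0,11,5,0,0,0,0.8,4,12,6,0,0,0,1.5,8,12,6,0,0,0,2.1,12,12,6,0,0,-2,2.7,16,12,6,0,0,-4.4,3.3,20,12,6,0,0,-4.4,3.6,24,12,6]'; python3 -m handwheel '[0,0,0,0,0.7,0,6,0,0,0,0,0.7,0,6,0,0,0,0,0.7,0,6,0,0,0,0,0.7,0,6]'
```

```text
time: 35.25
ee_pos: [0.5606, 0.3895, 0.1958]
tool_rot: [2.177, 2.265, -0.001]
contact_force: [-0.0, 0.1, 0.4]
opening: 0.701
time: 35.65
ee_pos: [0.5611, 0.3932, 0.1958]
tool_rot: [2.176, 2.264, -0.001]
contact_force: [-0.1, -0.1, 1.0]
opening: 0.701
```

```bash
python3 -m handwheel '[0,0,0,0.2,0.3,-4,6,0,0,0,0.2,0.3,-8,6,0,0,0,0.2,0.3,-11,6,0,0,0,0.2,0.3,-12,6,0,0,0,0.2,0.3,-12,6,0,0,0,0.2,0.3,-12,4,0,0,0,0.2,0.3,-12,1,0,0,0,0.2,0.3,-12,1,0,0,0,0.2,0.3,-12,1,0,0,0,0.2,0.3,-12,1,0,0,0,0.2,0.3,-12,1,0,0,0,0.2,0.3,-12,1]' 60;  python3 -m handwheel '[0,0,0,0,0,0,1,0,0,0,0,0,0,1]'
```

```text
time: 36.85
ee_pos: [0.5632, 0.3989, 0.0779]
tool_rot: [2.174, 2.267, 0.004]
contact_force: [-0.8, -1.2, 6.9]
opening: 0.22
time: 37.05
ee_pos: [0.5632, 0.3989, 0.0779]
tool_rot: [2.174, 2.267, 0.004]
contact_force: [-0.6, -1.4, 6.4]
opening: 0.22
```

```bash
for i in 1 2 3; do python3 -m handwheel '[0,0,-0.5,0.1,0,0,1,0,0,-0.5,0.1,0,0,1,0,0,-0.5,0.1,0,0,1]' | grep -E "ee_pos|contact"; done
```

```text
ee_pos: [0.5636, 0.3989, 0.0779]
contact_force: [-3.2, -2.7, 7.3]
ee_pos: [0.5643, 0.3989, 0.0779]
contact_force: [-4.4, -2.0, 7.7]
ee_pos: [0.5649, 0.3989, 0.0779]
contact_force: [-4.3, -2.5, 10.1]
```

```bash
python3 -m handwheel '[0,0,-0.5,0.1,0,0,1,0,0,-0.5,0.1,0,0,1,0,0,-0.5,0.1,0,0,1]' | grep -E "ee_pos|contact"; python3 -m handwheel '[0,0,-0.5,0.1,0,0,1,0,0,-0.5,0.1,0,0,1,0,0,-0.5,0.1,0,0,1]' | grep -E "ee_pos|contact"; python3 -m handwheel '[0,0,-0.5,0.1,0,0,1,0,0,-0.5,0.1,0,0,1,0,0,-0.5,0.1,0,0,1]' | grep -E "ee_pos|contact"; python3 -m handwheel '[0,0,-0.5,0.1,0,0,1,0,0,-0.5,0.1,0,0,1,0,0,-0.5,0.1,0,0,1]' | grep -E "ee_pos|contact"
```

```text
ee_pos: [0.5656, 0.3989, 0.0779]
contact_force: [-5.2, -3.4, 10.0]
ee_pos: [0.5662, 0.399, 0.0778]
contact_force: [-7.1, -2.8, 10.2]
ee_pos: [0.5668, 0.399, 0.0779]
contact_force: [-8.2, -3.7, 11.1]
ee_pos: [0.5674, 0.399, 0.0779]
contact_force: [-9.6, -4.2, 12.2]
```

```bash
python3 -m handwheel '[0,0,-1,0.2,0,0,1,0,0,-1,0.2,0,0,1,0,0,-1,0.2,0,0,1]' | grep -E "ee_pos|contact"; python3 -m handwheel '[0,0,-1,0.2,0,0,1,0,0,-1,0.2,0,0,1,0,0,-1,0.2,0,0,1]' | grep -E "ee_pos|contact"; python3 -m handwheel '[0,0,-1,0.2,-0.02,0,1,0,0,-1,0.2,-0.02,0,1,0,0,-1,0.2,-0.02,0,1]' | grep -E "ee_pos|contact"; python3 -m handwheel '[0,0,-1,0.2,-0.02,0,1,0,0,-1,0.2,-0.02,0,1,0,0,-1,0.2,-0.02,0,1]' | grep -E "ee_pos|contact"
```

```text
ee_pos: [0.5687, 0.399, 0.0779]
contact_force: [-11.6, -5.6, 14.1]
ee_pos: [0.5691, 0.3986, 0.0777]
contact_force: [-17.6, -7.8, 18.3]
ee_pos: [0.5701, 0.3987, 0.0777]
contact_force: [-21.1, -8.8, 20.3]
ee_pos: [0.5712, 0.3986, 0.0777]
contact_force: [-23.6, -8.7, 22.0]
```

```bash
python3 -m handwheel '[0,0,0,-0.1,0,0,1,0,0,0,-0.2,0,0,1,0,0,0,-0.2,0,0,1]' | grep -E "ee_pos|contact"; python3 -m handwheel '[0,0,0,-0.1,0,0,1,0,0,0,-0.2,0,0,1,0,0,0,-0.2,0,0,1]' | grep -E "ee_pos|contact"; python3 -m handwheel '[0,0,0,-0.1,0,0,1,0,0,0,-0.2,0,0,1,0,0,0,-0.2,0,0,1]' | grep -E "ee_pos|contact"
```

```text
ee_pos: [0.5705, 0.3986, 0.0777]
contact_force: [-19.1, -7.2, 18.3]
ee_pos: [0.5697, 0.3986, 0.0778]
contact_force: [-14.8, -6.3, 15.3]
ee_pos: [0.569, 0.3986, 0.0778]
contact_force: [-10.9, -3.8, 13.3]
```

```bash
python3 -m handwheel '[0,0,0,-0.1,0,0,1,0,0,0,-0.2,0,0,1,0,0,0,-0.2,0,0,1]' | grep -E "ee_pos|contact"; python3 -m handwheel '[0,0,0,-0.1,0,0,1,0,0,0,-0.2,0,0,1,0,0,0,-0.2,0,0,1]' | grep -E "ee_pos|contact"; python3 - <<'E'
from h import *
snap('side','s12'); snap('top','t12')
E
python3 -m handwheel '[0,0,0,-0.05,0,0,1,0,0,0,-0.1,0,0,1,0,0,0,-0.1,0,0,1]' | grep -E "ee_pos|contact"
```

```text
ee_pos: [0.5672, 0.398, 0.0778]
contact_force: [-10.9, -5.8, 14.1]
ee_pos: [0.5663, 0.398, 0.0778]
contact_force: [-6.6, -3.8, 10.6]
ee_pos: [0.566, 0.398, 0.0778]
contact_force: [-4.6, -4.0, 8.9]
```

```bash
cat >> h.py <<'E'
def hand(fn,b):
    from scipy.optimize import least_squares
    d=load(fn);f=d['frame'].astype(int);C=cloud(d);Z=C[:,:,2]
    k=(f[:,:,0]>120)&(f[:,:,1]<60)&(Z>.03)&(Z<.088); m=np.zeros_like(k);m[b[1]:b[3],b[0]:b[2]]=k[b[1]:b[3],b[0]:b[2]]
    S=C[m]; r=least_squares(lambda c:np.hypot(S[:,0]-c[0],S[:,1]-c[1])-.010,S[:,:2].mean(0)+[0,-.005],loss='soft_l1',f_scale=.001)
    q=r.x-[.568,.281]; print(fn,len(S),r.x.round(4),np.degrees(np.arctan2(q[1],q[0])).round(2))
E
python3 -m handwheel '[0,0,0,-0.05,0,0,1,0,0,0,-0.1,0,0,1,0,0,0,-0.1,0,0,1]' | grep -E "ee_pos|contact"
python3 -m handwheel '[0,0,0,0,0,0,2.2,0,0,0,0,0,0,2.6,0,0,0,0,0,0,3.5,0,0,0,0,0,0,5,0,0,0,0,0,0,5,0,0,0,0,0,0,5]'
python3 - <<'E'
from h import *
snap('side','s13')
for n in ('s9','s10','s12','s13'): hand(n,(190,340,250,400))
E
```

```text
ee_pos: [0.5656, 0.398, 0.0778]
contact_force: [-1.8, -3.3, 7.4]
time: 43.15
ee_pos: [0.5654, 0.3978, 0.0757]
tool_rot: [-2.318, -2.12, 0.0]
contact_force: [0.3, 0.5, 1.6]
opening: 0.587
s9 303 [0.5702 0.3963] 88.88
s10 412 [0.5632 0.3963] 92.37
s12 264 [0.5657 0.3964] 91.12
s13 410 [0.5632 0.3963] 92.36
```

```bash
python3 -m handwheel '[0,0,0,-0.2,0,0,5,0,0,0,-0.2,0,0,5,0,0,0,-0.2,0,0,1,0,0,0,-0.2,0,0,1,0,0,0,-0.2,0,0,1,0,0,0,-0.2,0,0,1,0,0,0,-0.2,0,0,1,0,0,0,-0.2,0,0,1]' 40
python3 -m handwheel '[0,0,0,-0.05,0,0,1,0,0,0,-0.05,0,0,1,0,0,0,-0.05,0,0,1]' | grep -E "ee_pos|contact"; python3 -m handwheel '[0,0,0,-0.05,0,0,1,0,0,0,-0.05,0,0,1,0,0,0,-0.05,0,0,1]' | grep -E "ee_pos|contact"; python3 -m handwheel '[0,0,0,-0.05,0,0,1,0,0,0,-0.05,0,0,1,0,0,0,-0.05,0,0,1]' | grep -E "ee_pos|contact"; python3 -m handwheel '[0,0,0,-0.05,0,0,1,0,0,0,-0.05,0,0,1,0,0,0,-0.05,0,0,1]' | grep -E "ee_pos|contact"; python3 -m handwheel '[0,0,0,-0.05,0,0,1,0,0,0,-0.05,0,0,1,0,0,0,-0.05,0,0,1]' | grep -E "ee_pos|contact"
python3 - <<'E'
from h import *
snap('side','s14'); hand('s14',(190,340,250,400))
E
```

```text
time: 44.0
ee_pos: [0.5635, 0.3978, 0.076]
tool_rot: [2.318, 2.12, 0.0]
contact_force: [-0.4, -1.1, 3.4]
opening: 0.218
ee_pos: [0.5634, 0.3978, 0.076]
contact_force: [1.1, -0.6, 2.6]
ee_pos: [0.5629, 0.3978, 0.076]
contact_force: [2.7, -0.4, 2.1]
ee_pos: [0.5624, 0.3977, 0.076]
contact_force: [4.6, -1.4, 2.3]
ee_pos: [0.5619, 0.3977, 0.076]
contact_force: [4.5, -1.5, 3.2]
ee_pos: [0.5616, 0.3977, 0.0759]
contact_force: [6.1, -0.8, 2.1]
s14 253 [0.561  0.3962] 93.49
```

```bash
python3 -m handwheel '[0,0,0,0.1,0,0,1,0,0,0,0.15,0,0,1,0,0,0,0.2,0,0,2.4,0,0,0,0.2,0,0,3.5,0,0,0,0.2,0,0,5,0,0,0,0.2,0,0,5,0,0,0,0.2,0,0,5]' 
python3 - <<'E'
from h import *
snap('side','s15'); hand('s15',(190,340,250,400))
E
```

```text
time: 46.25
ee_pos: [0.5627, 0.3978, 0.0756]
tool_rot: [-2.318, -2.12, 0.001]
contact_force: [1.0, 0.4, 0.5]
opening: 0.587
s15 397 [0.5611 0.3962] 93.42
```

```bash
python3 -m handwheel '[0,0,0,-0.15,-0.15,0,5,0,0,0,-0.15,-0.15,0,5,0,0,0,-0.15,-0.15,0,1,0,0,0,-0.15,-0.15,0,1,0,0,0,-0.15,-0.15,0,1,0,0,0,-0.15,-0.15,0,1,0,0,0,-0.15,-0.15,0,1,0,0,0,-0.15,-0.15,0,1]' 60 | grep -E "ee_pos|contact"
python3 -m handwheel '[0,0,-0.5,0.1,0,0,1,0,0,-0.5,0.1,0,0,1,0,0,-0.5,0.1,0,0,1]' | grep -E "ee_pos|contact"
python3 -m handwheel '[0,0,-0.5,0.1,0,0,1,0,0,-0.5,0.1,0,0,1,0,0,-0.5,0.1,0,0,1]' | grep -E "ee_pos|contact"
python3 -m handwheel '[0,0,-0.5,0.1,0,0,1,0,0,-0.5,0.1,0,0,1,0,0,-0.5,0.1,0,0,1]' | grep -E "ee_pos|contact"
python3 -m handwheel '[0,0,-0.5,0.1,0,0,1,0,0,-0.5,0.1,0,0,1,0,0,-0.5,0.1,0,0,1]' | grep -E "ee_pos|contact"
python3 -m handwheel '[0,0,-0.5,0.1,0,0,1,0,0,-0.5,0.1,0,0,1,0,0,-0.5,0.1,0,0,1]' | grep -E "ee_pos|contact"
python3 -m handwheel '[0,0,-0.5,0.1,0,0,1,0,0,-0.5,0.1,0,0,1,0,0,-0.5,0.1,0,0,1]' | grep -E "ee_pos|contact"
python3 - <<'E'
from h import *
print(bot.get_obs()['time']);snap('side','s16'); hand('s16',(190,340,250,400)); crop('s16',180,290,300,400,5,'h16')
E
```

```text
ee_pos: [0.5615, 0.3963, 0.076]
contact_force: [-0.4, -1.9, 3.6]
ee_pos: [0.5623, 0.3963, 0.076]
contact_force: [-1.9, -1.8, 4.9]
ee_pos: [0.5632, 0.3964, 0.076]
contact_force: [-2.3, -1.6, 5.8]
ee_pos: [0.5639, 0.3964, 0.076]
contact_force: [-3.7, -1.9, 6.5]
ee_pos: [0.5645, 0.3964, 0.076]
contact_force: [-3.9, -2.7, 6.1]
ee_pos: [0.5651, 0.3965, 0.076]
contact_force: [-5.8, -2.3, 7.3]
ee_pos: [0.5657, 0.3965, 0.076]
contact_force: [-5.7, -2.5, 8.1]
48.9
s16 266 [0.5652 0.3964] 91.41
```

View pics/h16.png

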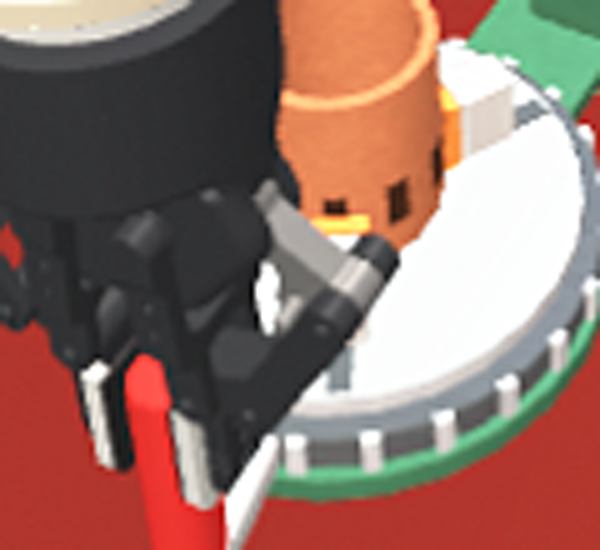

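```bash
python3 -m handwheel '[0,0,0,0,0,0,1,0,0,0,0,0,0,1,0,0,0,0,0,0,1,0,0,0,0,0,0,1,0,0,0,0,0,0,1,0,0,0,0,0,0,1,0,0,0,0,0,0,1,0,0,0,0,0,0,1]' | grep -E "ee_pos|contact"
python3 -m handwheel '[0,0,-2,0.4,0,0,1,0,0,-4,0.8,0,0,1,0,0,-5,1.1,-0.02,0,1,0,0,-5,1.1,-0.02,0,1,0,0,-5,1.1,-0.02,0,1]' | grep -E "ee_pos|contact"
python3 -m handwheel '[0,0,0,0,0,0,1,0,0,0,0,0,0,1,0,0,0,0,0,0,1,0,0,0,0,0,0,1,0,0,0,0,0,0,1,0,0,0,0,0,0,1,0,0,0,0,0,0,1,0,0,0,0,0,0,1]' | grep -E "ee_pos|contact"
python3 - <<'E'
from h import *
o=bot.get_obs();print(o['time'],o['moment'],o['joint_torque']);snap('side','s17'); hand('s17',(190,340,250,400))
E
```

```text
ee_pos: [0.5658, 0.3965, 0.076]
contact_force: [-7.0, -3.5, 8.1]
ee_pos: [0.5713, 0.3962, 0.0759]
contact_force: [-25.6, -8.9, 20.7]
ee_pos: [0.5713, 0.3961, 0.0758]
contact_force: [-24.9, -9.1, 20.5]
51.05 [-1.82668282  4.88304644  0.18620556] [  4.96204689 -73.19695473  -3.19437683 -35.04169464   4.23845664
  -7.23556101  -0.18642761]
s17 261 [0.5708 0.3964] 88.63
```

```bash
python3 -m handwheel '[0,0,0,-0.2,0,0,1,0,0,0,-0.4,0,0,1,0,0,0,-0.4,0,0,2.4,0,0,0,-0.4,0,0,3.5,0,0,0,-0.4,0,0,4,0,0,0,-0.4,0,0,4,0,0,0,-0.4,0,0,4]' 30 | grep -E "ee_pos|contact|opening"
python3 - <<'E'
from h import *
snap('side','s18'); hand('s18',(190,340,250,400))
E
python3 -m handwheel '[0,0,0,0.2,0,0,4,0,0,0,0.4,0,0,4,0,0,0,0.6,0,0,4,0,0,0,0.6,0,0,4]' | grep -E "ee_pos|contact"
python3 - <<'E'
from h import *
snap('side','s19'); hand('s19',(190,340,250,400))
E
```

```text
ee_pos: [0.574, 0.3961, 0.0753]
contact_force: [-3.1, 1.5, -1.5]
opening: 0.464
s18 213 [0.5632 0.3963] 92.39
ee_pos: [0.5773, 0.3965, 0.0752]
contact_force: [-12.3, -1.0, 2.5]
s19 216 [0.5663 0.3964] 90.83
```

```bash
python3 -m handwheel '[0,0,-1,0.2,0,0,4,0,0,-2,0.4,0,0,4,0,0,-2,0.6,0,0,4,0,0,-2,0.6,0,0,4,0,0,-2,0.6,0,0,4]' | grep -E "ee_pos|contact"
python3 -m handwheel '[0,0,0,-0.1,0,0,4,0,0,0,-0.2,0,0,4,0,0,0,-0.3,0,0,4,0,0,0,-0.4,0,0,4,0,0,0,-0.5,0,0,4,0,0,0,-0.6,0,0,4,0,0,0,-0.6,0,0,4]' | grep -E "ee_pos|contact"
python3 -m handwheel '[0,0,0,-0.1,0,0,4,0,0,0,-0.2,0,0,4,0,0,0,-0.2,0,0,4]' | grep -E "ee_pos|contact"
python3 -m handwheel '[0,0,0,-0.1,0,0,4,0,0,0,-0.2,0,0,4,0,0,0,-0.2,0,0,4]' | grep -E "ee_pos|contact"
python3 -m handwheel '[0,0,0,-0.1,0,0,4,0,0,0,-0.2,0,0,4,0,0,0,-0.2,0,0,4]' | grep -E "ee_pos|contact"
python3 -m handwheel '[0,0,0,-0.1,0,0,4.5,0,0,0,-0.2,0,0,4.5,0,0,0,-0.4,0,0,5,0,0,0,-0.4,0,0,5]' | grep -E "ee_pos|contact"
python3 - <<'E'
from h import *
snap('side','s20'); hand('s20',(190,340,250,400))
E
```

```text
ee_pos: [0.5802, 0.3962, 0.075]
contact_force: [-22.2, -4.9, 8.4]
ee_pos: [0.5776, 0.3959, 0.0752]
contact_force: [-11.4, -2.1, 2.1]
ee_pos: [0.5766, 0.3958, 0.0753]
contact_force: [-7.9, -1.6, -0.1]
ee_pos: [0.5756, 0.3957, 0.0754]
contact_force: [-5.9, -1.8, -0.8]
ee_pos: [0.5748, 0.3962, 0.0761]
contact_force: [-2.0, -0.8, -0.8]
ee_pos: [0.5703, 0.3962, 0.076]
contact_force: [-0.6, -0.4, 0.6]
s20 286 [0.5631 0.3963] 92.43
```

```bash
python3 -m handwheel '[0,0,0,0,0,4,5,0,0,0,0,0,8,5,0,0,0,0,0,13,6,0,0,0,0,-4,13,8.5,0,0,0,-0.2,-8,13,8.5,0,0,0,-0.2,-11.5,13,8.5,0,0,0,-0.2,-11.5,13,8.5,0,0,0,-0.2,-11.5,13,8.5,0,0,0,-0.2,-11.5,9,8.5,0,0,0,-0.2,-11.5,5,8.5,0,0,0,-0.2,-11.5,2.5,8.5,0,0,0,-0.2,-11.5,2,8.5]' | grep -E "ee_pos|contact"
python3 - <<'E'
from h import *
from scipy.spatial.transform import Rotation as R
o=bot.get_obs();Y=R.from_rotvec(o['tool_rot']).as_matrix();print(np.degrees(np.arctan2(Y[1,1],Y[0,1])))
snap('side','s21'); crop('s21',160,200,340,400,3,'c21'); hand('s21',(190,340,250,400))
E
```

```text
ee_pos: [0.5663, 0.2818, 0.0926]
contact_force: [-0.2, -0.2, 0.2]
-14.982828239585901
s21 412 [0.5632 0.3963] 92.37
```

View pics/c21.png

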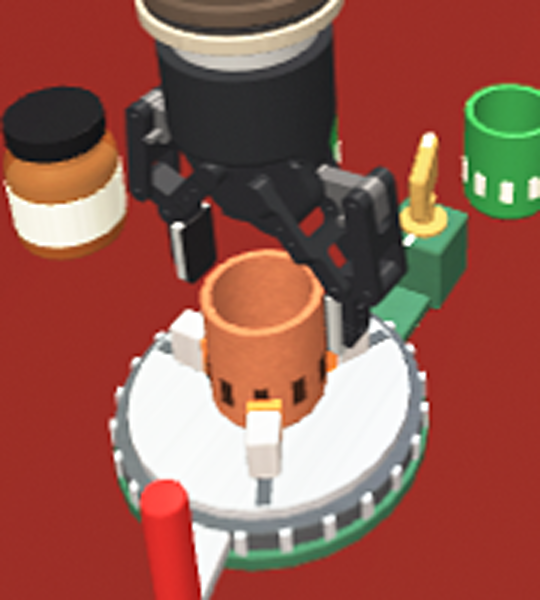

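```bash
python3 -m handwheel '[0,0,0,0,0,0,5,0,0,0,0,0,0,5,0,0,0,0,0,0,5,0,0,0,0,0,0,5,0,0,0,0,0,0,5,0,0,0,0,0,0,5]' 20 | grep -E "ee_pos|contact|open"
python3 -m handwheel '[0,0,0,0,0,0.1,5,0,0,0,0,0,0.1,5,0,0,0,0,0,0.1,5]' | grep -E "ee_pos|contact|open"
python3 -m handwheel '[0,0,0,0,0,0.1,5,0,0,0,0,0,0.1,5,0,0,0,0,0,0.1,5]' | grep -E "ee_pos|contact|open"
```

```text
ee_pos: [0.5694, 0.2824, 0.0978]
contact_force: [-0.7, 1.3, 7.2]
opening: 0.702
ee_pos: [0.5692, 0.282, 0.098]
contact_force: [2.3, 3.2, 6.7]
opening: 0.704
ee_pos: [0.5691, 0.2815, 0.0983]
contact_force: [3.7, 3.4, 2.3]
opening: 0.706
```

```bash
python3 -m handwheel '[0,0,0,0,0,0.1,5,0,0,0,0,0,0.1,5,0,0,0,0,0,0.1,5]' | grep -E "ee_pos|contact|open"
python3 -m handwheel '[0,0,0,0,0,0.1,5,0,0,0,0,0,0.1,5,0,0,0,0,0,0.1,5]' | grep -E "ee_pos|contact|open"
```

```text
ee_pos: [0.5689, 0.2809, 0.0987]
contact_force: [5.3, 2.9, 0.2]
opening: 0.701
ee_pos: [0.5686, 0.2804, 0.0991]
contact_force: [5.2, 2.5, -2.8]
opening: 0.699
```

```bash
python3 -m handwheel '[0,0,0,0,0,0.1,5,0,0,0,0,0,0.1,5,0,0,0,0,0,0.1,5]' | grep -E "ee_pos|contact|open"
python3 -m handwheel '[0,0,0,0,0,0.1,5,0,0,0,0,0,0.1,5,0,0,0,0,0,0.1,5]' | grep -E "ee_pos|contact|open"; python3 - <<'E'
from h import *
d=snap('side','s22'); crop('s22',160,200,340,400,3,'c22')
E
```

```text
ee_pos: [0.5686, 0.28, 0.0998]
contact_force: [4.6, 2.1, -4.0]
opening: 0.698
ee_pos: [0.5685, 0.2798, 0.1007]
contact_force: [5.6, 1.2, -6.5]
opening: 0.701
```

View pics/c22.png

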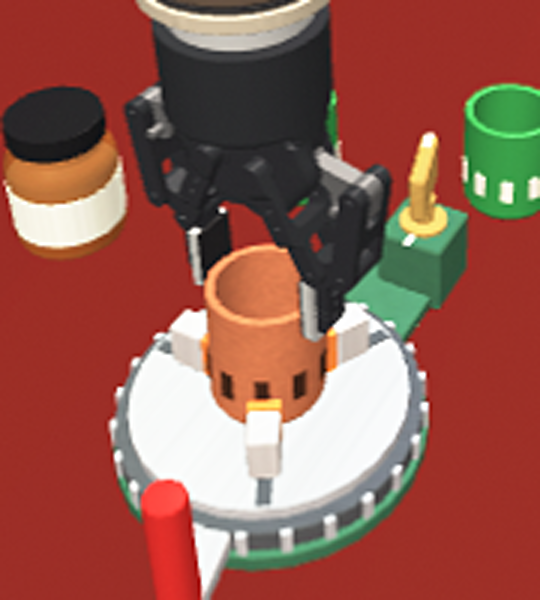

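```bash
python3 -m handwheel '[0,0,0,0,0,-0.2,5,0,0,0,0,0,-0.4,5,0,0,0,0,0,-0.6,5,0,0,0,0,0,-0.7,5,0,0,0,0,0,-0.7,5]' | grep -E "ee_pos|contact|open"
python3 -m handwheel '[0,0,0,0,0,-0.2,5,0,0,0,0,0,-0.3,5,0,0,0,0,0,-0.3,5]' | grep -E "ee_pos|contact|open"
```

```text
ee_pos: [0.5695, 0.2825, 0.0977]
contact_force: [-0.8, 0.7, 21.2]
opening: 0.701
ee_pos: [0.5696, 0.2828, 0.0959]
contact_force: [-3.3, -1.4, 32.0]
opening: 0.702
```

```bash
python3 -m handwheel '[0,0,0,0,0,0.2,5,0,0,0,0,0,0.2,6.4,0,0,0,0,0,0.2,8,0,0,0,0,0,0.2,8.5,0,0,0,0,0,0.2,8.5,0,0,0,0,0,4,8.5,0,0,0,0,0,8,8.5,0,0,0,0,0,12,8.5,0,0,0,0,-4,12,6,0,0,0,-2,-8,12,6,0,0,0,-3,-12,12,6,0,0,0,-4,-13.3,12,5]' | grep -E "ee_pos|contact|open"
python3 - <<'E'
from h import *
from scipy.optimize import least_squares
snap('top','t23');d=snap('side','s23'); crop('s23',160,200,340,400,3,'c23'); hand('s23',(190,340,250,400))
for fn,b in (('side0',None),('s8',(220,270,280,350)),('s10',(220,270,280,350)),('s21',(220,270,280,350)),('s23',(220,270,280,350))):
    if not b: continue
    dd=load(fn);C=cloud(dd);f=dd['frame'].astype(int);m=np.zeros(f.shape[:2],bool);m[b[1]:b[3],b[0]:b[2]]=1
    k=m&(f[:,:,0]>f[:,:,1]*1.25)&(f[:,:,1]>f[:,:,2]*1.1)&(C[:,:,2]>.06)
    P=C[k];t=P[P[:,2]>np.percentile(P[:,2],97)-.003]
    S=P[(P[:,2]<.092)&(P[:,1]>.281)]
    r=least_squares(lambda c:np.hypot(S[:,0]-c[0],S[:,1]-c[1])-.030,[.568,.281],loss='soft_l1',f_scale=.001)
    A=np.c_[t[:,:2]-[.568,.281],np.ones(len(t))];q=np.linalg.lstsq(A,t[:,2],rcond=None)[0]
    print(fn,r.x.round(4),'rim z',q[2].round(4),'tilt deg',np.degrees(q[:2]).round(2),len(t))
E
```

```text
ee_pos: [0.5278, 0.1428, 0.2111]
contact_force: [0.3, 0.4, -0.8]
opening: 0.585
s23 408 [0.5627 0.3962] 92.63
s8 [0.5683 0.2815] rim z 0.0994 tilt deg [-25.46  45.22] 355
s10 [0.5684 0.2819] rim z 0.0989 tilt deg [-25.41  45.88] 358
s21 [0.5684 0.2819] rim z 0.0988 tilt deg [-22.68  47.29] 337
s23 [0.5683 0.2817] rim z 0.0991 tilt deg [-25.23  46.39] 351
```

View pics/c23.png

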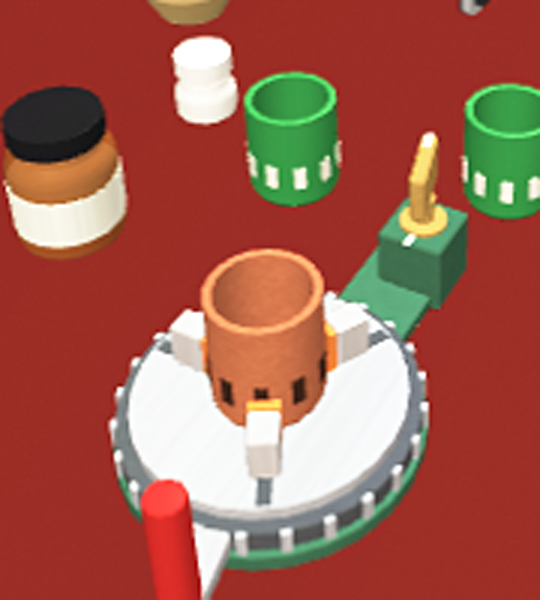

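View pics/t23.png

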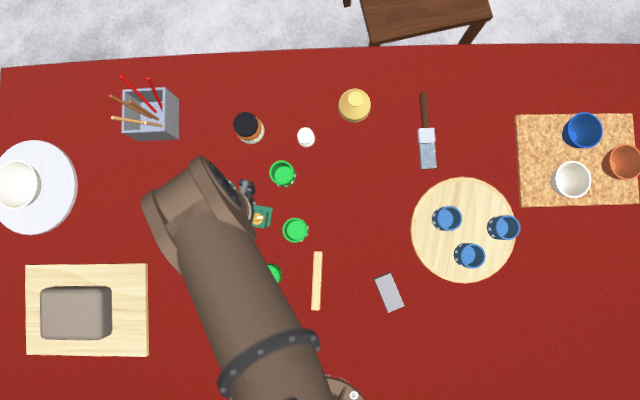

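```bash
python3 - <<'E'
from h import *
from scipy import ndimage as nd
d=load('t23');C=cloud(d);Z=C[:,:,2];f=d['frame'].astype(int)
for lo,hi in ((.06,.077),(.078,.093)):
    k=(Z>lo)&(Z<hi);k[:190]=0;k[280:]=0;k[:,:405]=0;k[:,:]&=True;k[:,530:]=0
    l,n=nd.label(k,np.ones((3,3)))
    for i in range(1,n+1):
        P=C[l==i]
        if len(P)>40: print(lo,len(P),cv2.minEnclosingCircle(P[:,:2].astype(np.float32)),np.median(P[:,2]))
crop('t23',400,170,530,290,5,'ct23'); crop('s23',290,90,440,230,4,'cs23')
E
```

```text
0.06 41 ((0.5146151781082153, -0.3255121111869812), 0.023020269349217415) 0.06799303533750578
0.06 57 ((0.4871469736099243, -0.4433935880661011), 0.027997015044093132) 0.0691578849046326
0.06 63 ((0.4864484965801239, -0.46498721837997437), 0.02328137867152691) 0.0679395042801032
0.06 47 ((0.4247913956642151, -0.35444799065589905), 0.025742536410689354) 0.06746323750323868
0.06 52 ((0.4208839535713196, -0.3713392913341522), 0.024701036512851715) 0.06847237971685949
0.078 175 ((0.514937698841095, -0.3158861994743347), 0.0312526598572731) 0.08415904587477385
0.078 187 ((0.48770663142204285, -0.45564159750938416), 0.030730610713362694) 0.08379372150467645
0.078 188 ((0.4220321476459503, -0.3684583902359009), 0.03043307177722454) 0.08404948616713115
```

View pics/ct23.png

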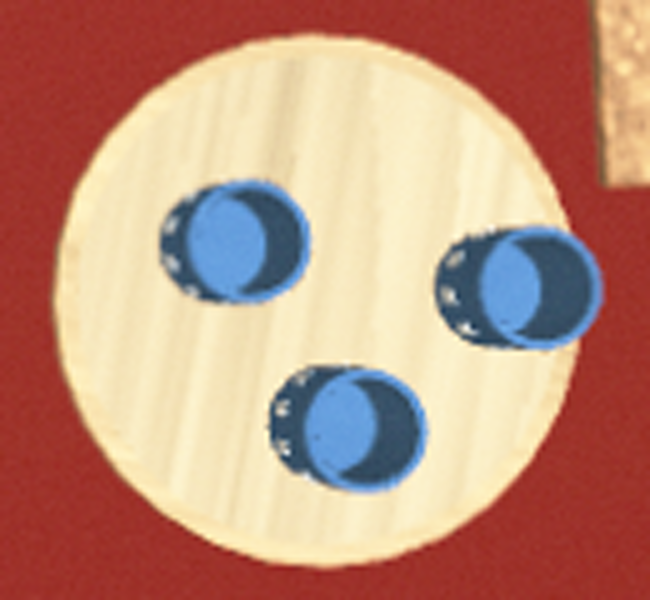

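View pics/cs23.png

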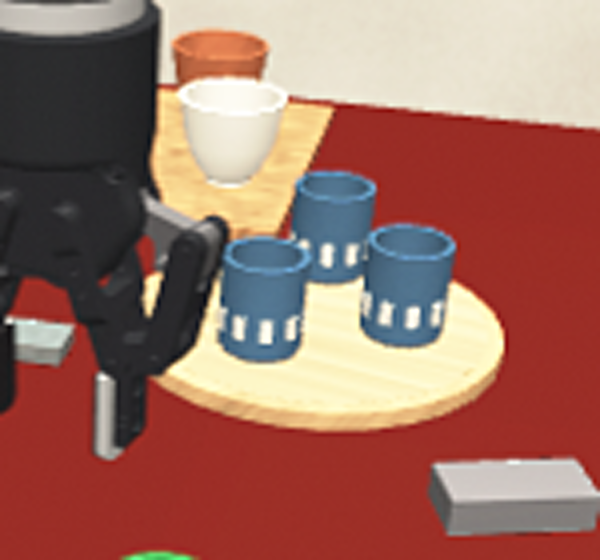

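```bash
python3 -m handwheel '[0,0,3,0.5,4,0,5,0,0,6,1,8,0,5,0,0,9,1.5,12,0,5,0,0,12,2.5,16,0,5,0,0,15,3,20,0,5,0,0,15,3.9,24,0,5,0,0,15,3.9,25.3,0,4.5,0,0,15,3.9,25.3,0,4.5,0,0,15,3.9,25.3,0,4.5]' | grep -E "ee_pos|contact|open"
python3 - <<'E'
from h import *
snap('side','s24'); crop('s24',160,200,340,400,3,'c24');hand('s24',(190,340,250,400))
E
```

```text
ee_pos: [0.5672, 0.4007, 0.2112]
contact_force: [0.4, -0.3, -0.0]
opening: 0.526
s24 406 [0.5627 0.3962] 92.63
```

View pics/c24.png

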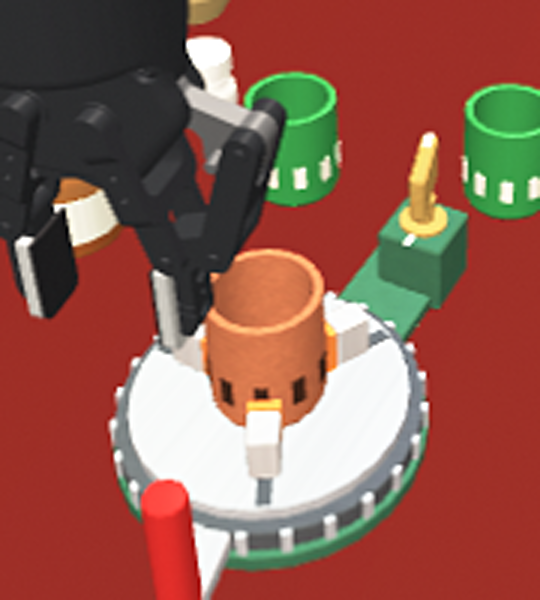

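```bash
python3 -m handwheel '[0,0,0,0,-0.4,-4,4.5,0,0,0,0,-0.4,-8,4.5,0,0,0,0,-0.4,-12,4.5,0,0,0,0,-0.4,-13.5,4.5,0,0,0,0,-0.4,-13.5,4.5,0,0,0,0.3,-0.4,-13.5,4.5,0,0,0,0.5,-0.4,-13.5,4.5,0,0,0,0.7,-0.4,-13.5,4.5,0,0,0,0.9,-0.4,-13.5,4.5,0,0,0,1.1,-0.4,-13.5,4.5,0,0,0,1.3,-0.4,-13.5,4.5,0,0,0,1.3,-0.4,-13.5,4.5]' | grep -E "ee_pos|contact"
python3 -m handwheel '[0,0,-1,0.2,0,0,4.5,0,0,-2,0.4,0,0,4.5,0,0,-2,0.6,0,0,4.5,0,0,-2,0.6,0,0,4.5,0,0,-2,0.6,0,0,4.5]' | grep -E "ee_pos|contact"
```

```text
ee_pos: [0.5783, 0.3982, 0.0775]
contact_force: [-7.9, -1.0, 6.1]
ee_pos: [0.5813, 0.3978, 0.0773]
contact_force: [-17.0, -3.9, 11.9]
```

```bash
python3 -m handwheel '[0,0,0,0.1,0,0,4.5,0,0,0,0.2,0,0,4.5,0,0,0,0.3,0,0,4.5,0,0,0,0.4,0,0,4.5,0,0,0,0.5,0,0,4.5,0,0,0,0.5,0,0,4.5]' | grep -E "ee_pos|contact"
python3 -m handwheel '[0,0,0,-0.1,0,0,4.5,0,0,0,-0.2,0,0,4.5,0,0,0,-0.3,0,0,4.5,0,0,0,-0.4,0,0,4.5,0,0,0,-0.5,0,0,4.5,0,0,0,-0.6,0,0,4.5,0,0,0,-0.6,0,0,4.5]' | grep -E "ee_pos|contact"
python3 -m handwheel '[0,0,0,-0.1,0,0,4.5,0,0,0,-0.2,0,0,4.5,0,0,0,-0.3,0,0,4.5,0,0,0,-0.4,0,0,4.5,0,0,0,-0.5,0,0,4.5,0,0,0,-0.5,0,0,4.5]' | grep -E "ee_pos|contact"
python3 -m handwheel '[0,0,0,-0.1,0,0,4.5,0,0,0,-0.2,0,0,4.5,0,0,0,-0.3,0,0,4.5,0,0,0,-0.4,0,0,4.5,0,0,0,-0.5,0,0,4.5,0,0,0,-0.7,0,0,4.5,0,0,0,-0.9,0,0,4.5,0,0,0,-0.9,0,0,4.5]' | grep -E "time|ee_pos|contact"
python3 - <<'E'
from h import *
snap('side','s25'); hand('s25',(190,340,250,400))
E
```

```text
ee_pos: [0.5834, 0.398, 0.0771]
contact_force: [-26.0, -5.9, 16.6]
ee_pos: [0.581, 0.3978, 0.0773]
contact_force: [-15.4, -3.2, 10.4]
ee_pos: [0.5785, 0.3976, 0.0773]
contact_force: [-7.0, -0.4, 5.0]
time: 66.0
ee_pos: [0.5712, 0.397, 0.0768]
contact_force: [0.3, -0.3, 0.4]
s25 342 [0.5633 0.3963] 92.36
```

```bash
python3 -m handwheel '[0,0,0,0,0,4,4.5,0,0,0,0,0,8,4.5,0,0,0,0,0,12,4.5,0,0,0,-0.7,-4,12,4.5,0,0,0,-1.4,-8,12,4.5,0,0,2,-2,-12,12,4.5,0,0,4,-2.7,-16,12,4.5,0,0,7,-3.4,-20,12,4.5,0,0,8.8,-4.1,-23,12,4.5,0,0,8.8,-4.4,-24.8,12,4.5,0,0,8.8,-4.4,-24.8,12,4.5,0,0,8.8,-4.4,-24.8,12,4.5]' | grep -E "ee_pos|contact"
python3 - <<'E'
from h import *
from scipy.spatial.transform import Rotation as R
o=bot.get_obs();Y=R.from_rotvec(o['tool_rot']).as_matrix();print(o['ee_pos'],o['q'].round(2),np.degrees(np.arctan2(Y[1,1],Y[0,1])))
snap('side','s26'); hand('s26',(190,340,250,400))
E
```

```text
ee_pos: [0.5277, 0.1492, 0.1971]
contact_force: [0.4, 0.8, 0.5]
[0.52768148 0.14923435 0.1970967 ] [ 0.1   0.44 -0.65  1.78  0.31  1.02 -0.55] 6.6395395656773735
s26 409 [0.5634 0.3963] 92.3
```

```bash
python3 -m handwheel '[0,0,0,0,0,-4,4.5,0,0,0,0,0,-8,4.5,0,0,0,0,0,-11,4.5,0,0,0,0,0,-12,4.5,0,0,0,0,0,-12,4.5,0,0,0,0,0,-12,2,0,0,0,0,0,-12,0.3,0,0,0,0,0,-12,0.3,0,0,0,0,0,-12,0.3,0,0,0,0,0,-12,0.3,0,0,0,0,0,-12,0.3]' 40 | grep -E "ee_pos|contact|opening"
python3 -m handwheel '[0,0,-5,0,0,0,0.3,0,0,-10,0,0,0,0.3,0,0,-15,0,0,0,0.3,0,0,-20,0,0,0,0.3,0,0,-20,0,0,0,0.3]'
python3 - <<'E'
from h import *
from scipy.spatial.transform import Rotation as R
o=bot.get_obs();Y=R.from_rotvec(o['tool_rot']).as_matrix();print(o['q'].round(2),np.degrees(np.arctan2(Y[1,1],Y[0,1])),o['moment'])
E
```

```text
ee_pos: [0.5275, 0.1496, 0.0784]
contact_force: [-3.6, -0.2, 7.9]
opening: 0.106
time: 68.9
ee_pos: [0.5274, 0.1496, 0.0782]
tool_rot: [2.465, 1.947, 0.002]
contact_force: [-4.8, 0.0, 8.1]
opening: 0.108
[-0.03  0.56 -0.48  1.91  0.37  0.76 -0.95] -13.379446517936415 [ 0.01727228  0.90473613 -0.0960791 ]
```

```bash
python3 -m handwheel '[0,0,-8,0,0,-0.01,0.3,0,0,-16,0,0,-0.02,0.3,0,0,-24,0,0,-0.03,0.3,0,0,-32,0,0,-0.04,0.3,0,0,-40,0,0,-0.05,0.3,0,0,-48,0,0,-0.06,0.3,0,0,-56,0,0,-0.07,0.3,0,0,-64,0,0,-0.07,0.3,0,0,-72,0,0,-0.08,0.3,0,0,-80,0,0,-0.09,0.3,0,0,-80,0,0,-0.09,0.3]'
python3 - <<'E'
from h import *
from scipy.spatial.transform import Rotation as R
o=bot.get_obs();Y=R.from_rotvec(o['tool_rot']).as_matrix();print(o['q'].round(2),np.degrees(np.arctan2(Y[1,1],Y[0,1])),o['moment'])
snap('side','s27'); crop('s27',240,200,380,330,5,'c27')
E
```

```text
time: 70.0
ee_pos: [0.5272, 0.1496, 0.0773]
tool_rot: [-3.14, 0.094, -0.001]
contact_force: [-4.8, -0.1, 10.0]
opening: 0.11
[-0.29  0.51 -0.11  1.93  0.08  0.7  -2.08] -93.4270169920129 [-0.1701795   1.15793663 -0.02435081]
```

View pics/c27.png

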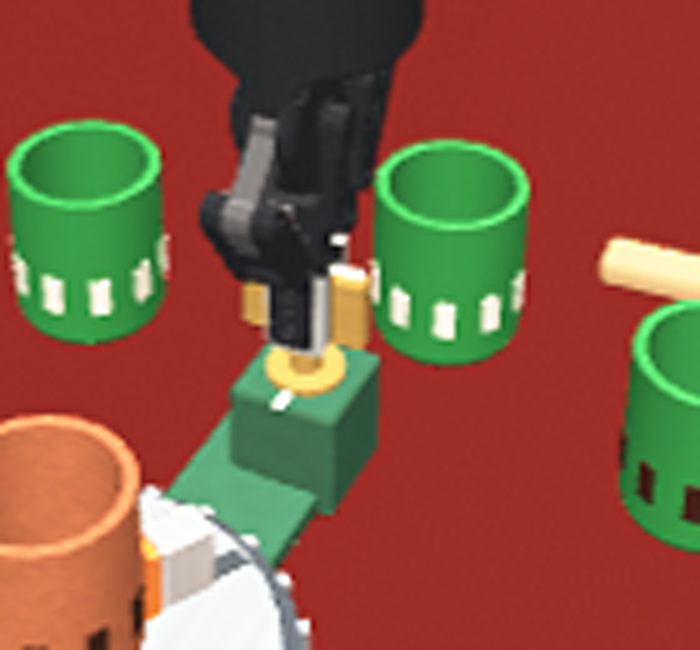

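```bash
python3 -m handwheel '[0,0,-8,0,0,-0.01,0.3,0,0,-16,0,0,-0.02,0.3,0,0,-24,0,0,-0.03,0.3,0,0,-28,0,0,-0.03,0.3,0,0,-28,0,0,-0.03,0.3,0,0,-28,0,0,-0.03,2,0,0,-28,0,0,-0.03,5,0,0,-28,0,0,-0.03,5,0,0,-28,0,0,2,5,0,0,-28,0,0,4,5,0,0,-28,0,0,4,5]' | grep -E "ee_pos|contact"
python3 -m handwheel '[0,0,8,0,0,0,5,0,0,16,0,0,0,5,0,0,24,0,0,0,5,0,0,32,0,0,0,5,0,0,40,0,0,0,5,0,0,48,0,0,0,5,0,0,56,0,0,0,5,0,0,64,0,0,0,5,0,0,72,0,0,0,5,0,0,80,0,0,0,5,0,0,88,0,0,0,5,0,0,90,0,0,0,5]'| grep -E "ee_pos|contact"
python3 -m handwheel '[0,0,8,0,0,0,5,0,0,16,0,0,0,5,0,0,24,0,0,0,5,0,0,32,0,0,0,5,0,0,40,0,0,0,5,0,0,48,0,0,0,5,0,0,56,0,0,0,5,0,0,64,0,0,0,5,0,0,72,0,0,0,5,0,0,80,0,0,0,5,0,0,88,0,0,0,5,0,0,90,0,0,0,5]'| grep -E "ee_pos|contact"
python3 - <<'E'
from h import *
from scipy.spatial.transform import Rotation as R
o=bot.get_obs();Y=R.from_rotvec(o['tool_rot']).as_matrix();print(o['ee_pos'],o['q'].round(2),np.degrees(np.arctan2(Y[1,1],Y[0,1])),o['moment'])
E
```

```text
ee_pos: [0.5291, 0.1495, 0.1182]
contact_force: [0.0, 0.4, 0.4]
ee_pos: [0.5272, 0.1488, 0.1153]
contact_force: [0.0, 0.5, 0.3]
ee_pos: [0.5273, 0.1489, 0.1154]
contact_force: [-0.2, -0.8, 0.7]
[0.52725003 0.14889119 0.11539167] [ 0.18  0.58 -0.78  1.86  0.51  0.91  0.18] 58.746254731294705 [ 0.03126167  0.01415541 -0.03948383]
```

```bash
python3 -m handwheel '[0,0,0,0,0,-2,5,0,0,0,0,0,-3.9,5,0,0,0,0,0,-3.9,5,0,0,0,0,0,-3.9,2,0,0,0,0,0,-3.9,0.3,0,0,0,0,0,-3.9,0.3,0,0,0,0,0,-3.9,0.3,0,0,0,0,0,-3.9,0.3,0,0,0,0,0,-3.9,0.3]' 40| grep -E "ee_pos|contact|open"
python3 -m handwheel '[0,0,-8,0,0,-0.01,0.3,0,0,-16,0,0,-0.02,0.3,0,0,-24,0,0,-0.03,0.3,0,0,-32,0,0,-0.04,0.3,0,0,-40,0,0,-0.05,0.3,0,0,-48,0,0,-0.06,0.3,0,0,-56,0,0,-0.07,0.3,0,0,-64,0,0,-0.07,0.3,0,0,-72,0,0,-0.08,0.3,0,0,-80,0,0,-0.09,0.3,0,0,-80,0,0,-0.09,0.3]'| grep -E "ee_pos|contact|open"
python3 - <<'E'
from h import *
from scipy.spatial.transform import Rotation as R
o=bot.get_obs();Y=R.from_rotvec(o['tool_rot']).as_matrix();print(o['ee_pos'],o['q'].round(2),np.degrees(np.arctan2(Y[1,1],Y[0,1])),o['moment'])
snap('side','s28'); crop('s28',240,200,380,330,5,'c28')
E
```

```text
ee_pos: [0.5279, 0.1494, 0.0778]
contact_force: [-1.5, -0.3, 6.9]
opening: 0.108
ee_pos: [0.527, 0.1491, 0.0768]
contact_force: [-3.9, -1.2, 9.4]
opening: 0.107
[0.52702756 0.14911264 0.07683323] [-0.1   0.54 -0.38  1.92  0.29  0.73 -1.02] -21.59347267175729 [-0.35239264  0.85744814 -0.0308789 ]
```

View pics/c28.png

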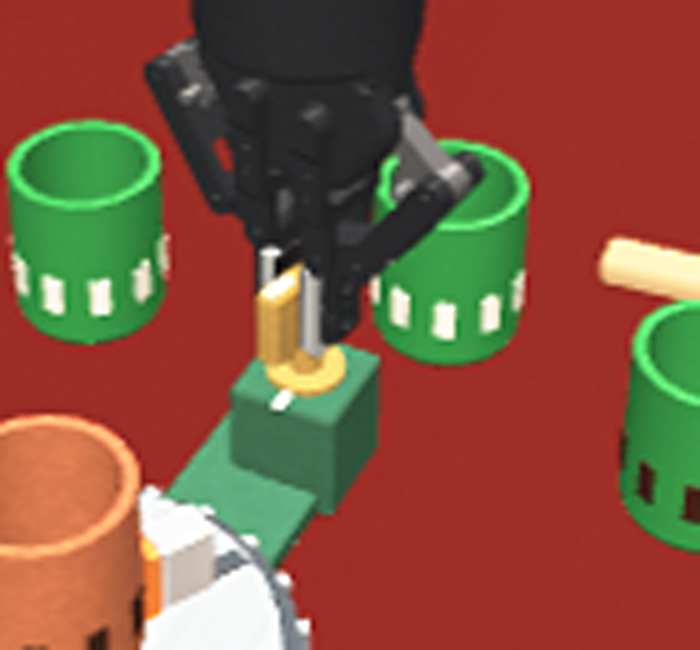

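```bash
python3 - <<'E'
from h import *
crop('s28',280,240,325,285,14,'c28b')
E
```

```text
(no output)
```

View pics/c28b.png

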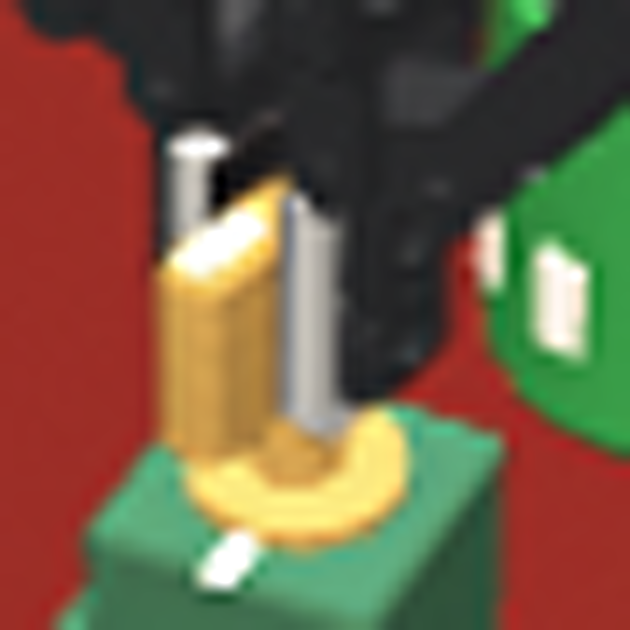

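```bash
cat > q.py <<'E'
from h import *
from scipy.spatial.transform import Rotation as R
o=bot.get_obs();Y=R.from_rotvec(o['tool_rot']).as_matrix();print(o['time'],o['ee_pos'].round(4),'q7',o['q'][6].round(2),'dir',np.degrees(np.arctan2(Y[1,1],Y[0,1])).round(2),'M',o['moment'].round(2),'F',o['contact_force'].round(1),'op',round(o['opening'],3))
E
python3 -m handwheel '[0,0,-8,0,0,-0.01,0.3,0,0,-16,0,0,-0.02,0.3,0,0,-24,0,0,-0.03,0.3,0,0,-32,0,0,-0.03,0.3,0,0,-40,0,0,-0.04,0.3,0,0,-40,0,0,-0.04,0.3]' >/dev/null; python3 q.py
python3 -m handwheel '[0,0,-4,0,0,0,0.3,0,0,-8,0,0,-0.01,0.3,0,0,-12,0,0,-0.01,0.3,0,0,-16,0,0,-0.02,0.3,0,0,-16,0,0,-0.02,0.3]' >/dev/null; python3 q.py
python3 -m handwheel '[0,0,-4,0,0,0,0.3,0,0,-8,0,0,-0.01,0.3,0,0,-12,0,0,-0.01,0.3,0,0,-16,0,0,-0.02,0.3,0,0,-16,0,0,-0.02,0.3]' >/dev/null; python3 q.py
```

```text
76.2 [0.5267 0.1495 0.0764] q7 -1.59 dir -61.57 M [-0.2   1.09 -0.11] F [-4.8 -0.3 10.4] op 0.111
76.7 [0.5266 0.1496 0.0762] q7 -1.81 dir -77.42 M [-0.01  1.2  -0.06] F [-4.4 -0.6 11.3] op 0.112
77.2 [0.5266 0.1499 0.076 ] q7 -2.03 dir -93.41 M [ 0.07  1.25 -0.08] F [-7.1  0.4 10.6] op 0.111
```

```bash

python3 -m handwheel '[0,0,-4,0,0,0,0.3,0,0,-8,0,0,-0.01,0.3,0,0,-12,0,0,-0.01,0.3,0,0,-16,0,0,-0.02,0.3,0,0,-16,0,0,-0.02,0.3]' >/dev/null; python3 q.py
python3 -m handwheel '[0,0,-4,0,0,0,0.3,0,0,-8,0,0,-0.01,0.3,0,0,-12,0,0,-0.01,0.3,0,0,-12,0,0,-0.01,0.3]' >/dev/null; python3 q.py
```

```text
77.7 [0.5266 0.15   0.076 ] q7 -2.25 dir -109.16 M [-0.24  1.29  2.03] F [-5.3 -1.1 13.9] op 0.11
78.1 [0.5267 0.1502 0.0761] q7 -2.42 dir -120.86 M [-0.52  1.3   4.35] F [-6.5 -2.9 16.9] op 0.112
```

```bash

python3 -m handwheel '[0,0,4,0,0,0,0.3,0,0,8,0,0,0,0.3,0,0,12,0,0,0,0.3,0,0,12,0,0,0,0.3]' >/dev/null; python3 q.py
python3 -m handwheel '[0,0,2,0,0,0,0.3,0,0,4,0,0,0,0.3,0,0,4,0,0,0,0.3]' >/dev/null; python3 q.py
python3 - <<'E'
from h import *
snap('side','s29'); crop('s29',280,240,325,285,14,'c29b')
E
python3 -m handwheel '[0,0,2,0,0,0,0.3,0,0,3,0,0,0,0.3,0,0,3,0,0,0,0.3]' >/dev/null; python3 q.py
python3 -m handwheel '[0,0,2,0,0,0,0.3,0,0,2,0,0,0,0.3]' >/dev/null; python3 q.py
python3 -m handwheel '[0,0,2,0,0,0,0.3,0,0,2,0,0,0,0.3]' >/dev/null; python3 q.py
```

```text
78.5 [0.5266 0.15   0.0759] q7 -2.25 dir -108.88 M [-0.2   1.33  1.99] F [-5.3 -0.8 15.1] op 0.108
78.8 [0.5267 0.15   0.0759] q7 -2.2 dir -105.04 M [-0.08  1.33  1.27] F [-6.   0.1 13.8] op 0.111
79.15 [0.5266 0.15   0.0759] q7 -2.16 dir -102.15 M [0.08 1.33 0.69] F [-5.6  0.2 12.5] op 0.108
79.35 [0.5266 0.1499 0.0759] q7 -2.13 dir -100.18 M [0.13 1.4  0.24] F [-6.2  0.4 12.8] op 0.113
79.55 [0.5266 0.1499 0.0759] q7 -2.1 dir -98.21 M [0.14 1.44 0.05] F [-6.8  0.6 13.6] op 0.115
```

View pics/c29b.png

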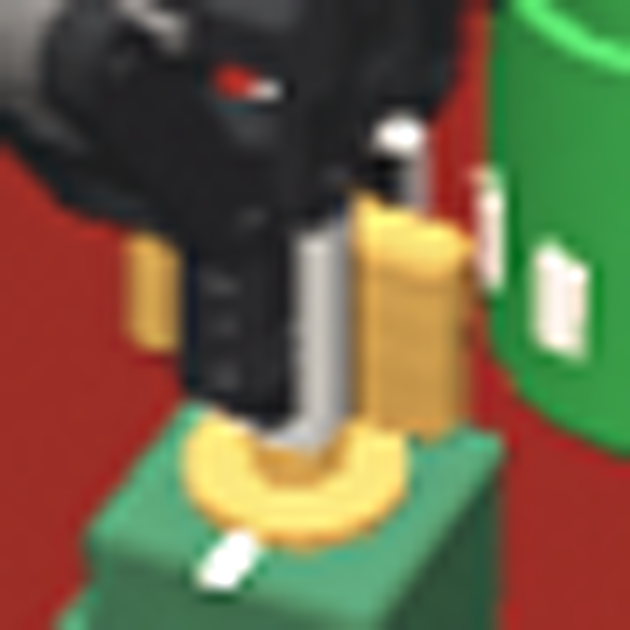

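```bash

python3 -m handwheel '[0,0,8,0,0,0.01,0.3,0,0,16,0,0,0.02,0.3,0,0,24,0,0,0.03,0.3,0,0,32,0,0,0.04,0.3,0,0,40,0,0,0.05,0.3,0,0,40,0,0,0.05,0.3]' >/dev/null; python3 q.py
python3 -m handwheel '[0,0,8,0,0,0.01,0.3,0,0,16,0,0,0.02,0.3,0,0,24,0,0,0.03,0.3,0,0,32,0,0,0.04,0.3,0,0,40,0,0,0.05,0.3,0,0,46,0,0,0.05,0.3,0,0,49.7,0,0,0.05,0.3,0,0,49.7,0,0,0.05,0.3]' >/dev/null; python3 q.py
python3 -m handwheel '[0,0,0,0,0,0,0.3,0,0,0,0,0,0,0.3]' >/dev/null; python3 q.py
```

```text
80.15 [0.5267 0.1494 0.0763] q7 -1.54 dir -58.02 M [-0.11  1.37  0.02] F [-5.6 -0.3 13. ] op 0.11
80.95 [0.5273 0.1491 0.0769] q7 -0.83 dir -8.49 M [-0.35  0.93  0.06] F [-3.9 -1.8 12.8] op 0.112
81.15 [0.5272 0.1491 0.077 ] q7 -0.84 dir -8.62 M [-0.36  0.95  0.06] F [-4.3 -1.3 13. ] op 0.109
```

```bash

python3 -m handwheel '[0,0,0,0,0,0,1.4,0,0,0,0,0,0,1.8,0,0,0,0,0,0,3,0,0,0,0,0,0,4.5,0,0,0,0,0,0,4.5,0,0,0,0,0,3,4.5,0,0,0,0,0,7,4.5,0,0,0,0,0,11,4.5,0,0,0,-3,-4,14,4.5,0,0,0,-6,-8,14,4.5,0,0,0,-9,-12,14,4.5,0,0,0,-12,-16,14,4.5]' | grep -E "time|ee_pos|contact"
python3 -m handwheel '[0,0,0,-3,-4,0,4.5,0,0,0,-6,-8,0,4.5,0,0,0,-7,-10,0,4.5,0,0,0,-7,-10,0,4.5,0,0,0,-7,-10,0,4.5]' | grep -E "time|ee_pos|contact"
python3 - <<'E'
from h import *
snap('top','t30');snap('side','s30');hand('s30',(190,340,250,400))
crop('t30',140,150,300,270,5,'c30t');crop('s30',180,200,340,400,3,'c30s')
E
```

```text
time: 82.35
ee_pos: [0.4106, -0.0064, 0.2161]
contact_force: [-0.2, -1.6, -0.3]
time: 82.85
ee_pos: [0.342, -0.1051, 0.2161]
contact_force: [1.1, 0.1, -0.2]
s30 410 [0.5634 0.3963] 92.3
```

View pics/c30t.png

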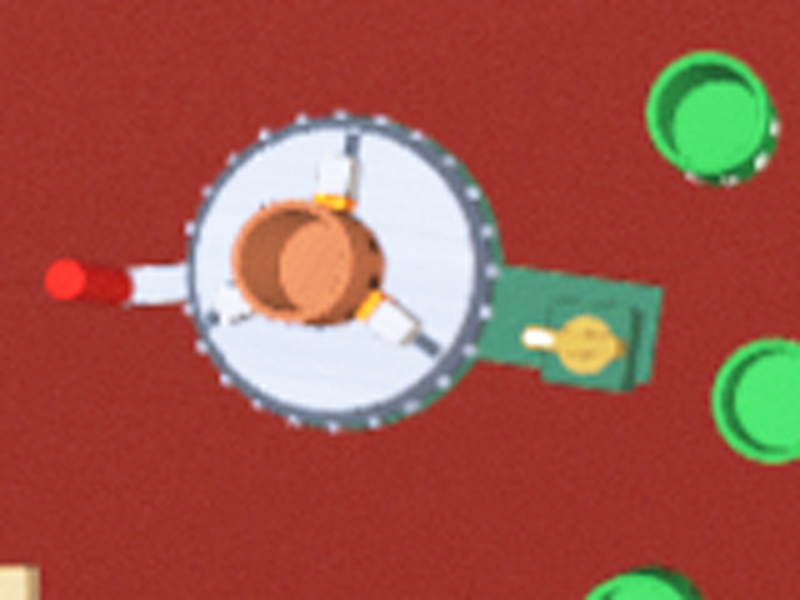

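View pics/c30s.png

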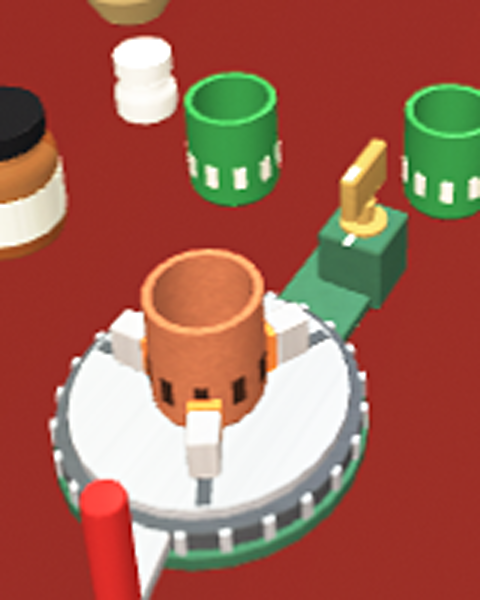

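View pics/t30.png

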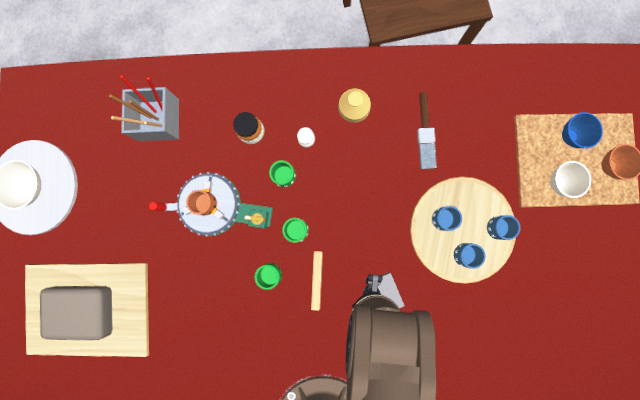

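```bash
python3 - <<'E'
from h import *
from scipy import ndimage as nd
d=load('t30');C=cloud(d);Z=C[:,:,2]
k=(Z>.050)&(Z<.066); k[:170]=0;k[240:]=0;k[:,:172]=0;k[:,240:]=0
l,n=nd.label(k)
for i in range(1,n+1):
    P=C[l==i]
    if len(P)>15: q=P[:,:2]-[.568,.281]; a=np.arctan2(q[:,1].mean(),q[:,0].mean()); r=q@[np.cos(a),np.sin(a)]; print('jaw',len(P),np.degrees(a),r.min(),r.mean(),r.max())
d0=load('top0');C=cloud(d0);Z=C[:,:,2];k=(Z>.050)&(Z<.066); k[:170]=0;k[240:]=0;k[:,:172]=0;k[:,240:]=0
l,n=nd.label(k)
for i in range(1,n+1):
    P=C[l==i]
    if len(P)>15: q=P[:,:2]-[.568,.281]; a=np.arctan2(q[:,1].mean(),q[:,0].mean()); r=q@[np.cos(a),np.sin(a)]; print('jaw0',len(P),np.degrees(a),r.min(),r.mean(),r.max())
k=(cloud(d)[:,:,2]>.078)&(cloud(d)[:,:,2]<.093);k[:190]=0;k[280:]=0;k[:,:405]=0;k[:,530:]=0
l,n=nd.label(k,np.ones((3,3)))
for i in range(1,n+1):
    P=cloud(d)[l==i]
    if len(P)>60: c,r=cv2.minEnclosingCircle(P[:,:2].astype(np.float32)); print('blue',np.round(c,4),'from board centre',np.hypot(c[0]-.485,c[1]+.3685),np.median(P[:,2]))
k=(cloud(d)[:,:,2]>.094)&(cloud(d)[:,:,2]<.108); k[:185]=0;k[220:]=0;k[:,:184]=0;k[:,220:]=0
print('brown',cv2.minEnclosingCircle(cloud(d)[k][:,:2].astype(np.float32)),np.median(cloud(d)[k][:,2]))
E
python3 q.py
```

```text
jaw 72 -11.83948568837594 0.029158515313896398 0.04176799429989841 0.05438180067446763
jaw 33 70.53593464753268 0.015322732549915523 0.02194863909152709 0.025918866035530164
jaw 97 -124.14290173036747 0.01913178485362761 0.04023132329949566 0.05691103579909008
jaw 39 110.81072258469895 0.03840198637241675 0.04837736247083426 0.05630880401526352
jaw0 76 -11.169054549670495 0.046012965930976674 0.05876532667024676 0.07195580804435105
jaw0 75 110.08398526140553 0.04693941880103761 0.05958865917529439 0.07384383315915112
jaw0 73 -127.6759777624247 0.04846448511165807 0.061016939474826545 0.07342823795427283
blue [ 0.5146 -0.3157] from board centre 0.06051321936158869 0.08448383517117519
blue [ 0.4875 -0.4555] from board centre 0.0870453013566489 0.0839500701359206
blue [ 0.4222 -0.368 ] from board centre 0.06280052701189551 0.08426593438929397
brown ((0.5673063397407532, 0.28047841787338257), 0.030711114406585693) 0.10134640810816453
82.95 [ 0.3425 -0.1042  0.216 ] q7 -0.03 dir -8.52 M [ 0.01 -0.05  0.04] F [ 0.1  0.5 -1.2] op 0.529
```

```bash
python3 - <<'E'
from station import bot
print(bot.finish_job())
E
```

```text
the job is handed in; nothing more can be done
None
```

I handed the job in at about 83 s of the 210 s allowed. Every step was carried out; the one thing I couldn't measure directly is how hard the jaws grip.

- **Blue pots:** Only three were on the bench, and all three stand upright on the ware board. After I placed them, one was knocked about 5 cm. It still stands with its whole base on the board, 87 mm from the centre, so I left it there.
- **Brown pot:** It stands upright and is centred in the chuck to within about 1 mm. I swung the crank about 58° clockwise and pushed it home with 22–31 N each time.
- **Grip check:** Each time I let go after pushing it home, the handle sprang back about 3–4° to the same angle and stayed there. I tested the grip before turning the screw:
    - **Pull on the handle:** About 5–6 N in the opening direction shifted it 2 mm, more than its nominal 3 N friction.
    - **Lift on the pot:** The upward force reached 6.5 N, more than the pot's likely weight, so the jaws were holding it. The tool rose about 3 mm, and the picture suggests the pot rose or tilted about 2 mm. I pressed it back down.
    - **Afterwards:** I pushed the crank home again at 26 N, and the handle still hadn't moved in the last picture.
- **Thumbscrew:** It bottomed after about 286° clockwise, where the torque rose sharply to 4.4 N m. I backed it off 90°, with the stop found to about ±1°. Its white-tipped end now lines up with the mark on the block.
- **Other things:** The last top picture shows the green pots, jars, vase, stick and brush where they started. The arm hid part of the grinding block, but I never worked near it.

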